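Put the eyepieces, weights and jar away around the painting

ROBOT

A 6-joint arm with a two-finger parallel gripper is mounted at the origin on the work surface. World frame = base frame: x ahead of the robot, y to its left, z up, the work surface at z = 0. Lengths are in m, angles in rad, forces in N, time in s.
With the tool pointing down it reaches from about 0.375 to 0.9 m from the base axis. Payload 3.1 kg.
Tool frame: the origin (TCP) lies midway between the tips of the shut fingers; the grasp point (between the pads) lies 19 mm behind it (manip.grasp_offset is the distance from the TCP to the grasp point, in m); z points along the fingers, y is the line along which they close (so a half turn about z gives the same grasp; the last joint's range is limited). The gripper opens to 85 mm and grips with 20 to 120 N. Pads are 22 mm wide; open, the fingers measure 114 mm over their backs; the gripper's body (76 mm by 85 mm) begins 54 mm behind the grasp point. The pads swing forward as they close: fully open they stand 13 mm farther back than shut.
Start: joints at [1.091, 0.527, 1.433, -0, 1.181, -0.178], TCP at [0.185, 0.597, 0.231] pointing down, gripper open.
Joint ranges: [-3.08, 3.08], [-0.75, 2.2], [0.22, 2.44], [-1.43, 4.57], [0, 2.65], [-2.85, 2.85]. Speed limits (rad/s): [2.79, 2.79, 3.14, 3.14, 3.14, 3.14].

INTERFACE

Orientations are given as a unit quaternion [x, y, z, w].
In Python, from station import sensors, cams, order, manip gives the robot as it stands.
- The arm moves only by the tool move_arm, never from a script. Its argument "targets" is a list of rows, each an object of numbers: "dx", "dy", "dz": the shift along the world's x, y, z normalised to -1 to 1, where 1 is 25 mm; "rx", "ry", "rz": the turn, a rotation vector about the world's x, y, z normalised to -1 to 1, where 1 is 30 degrees. A call has exactly 10 rows; each row shifts and turns the commanded pose from where the row before left it; what a row does not reach is not made up. A row lasts 1/8 s, in which the tool goes at most 62.5 mm and 10.7 degrees, less where a joint would pass 70% of its speed; a pose out of reach is approached as far as the arm can. A call with a number of a shift or a turn outside -1 to 1 is refused whole. A call with a gripper value outside its range is refused whole. "claw" is the opening in per cent of the stroke, from 0 (shut) to 100 (fully open), set as the call begins (left out, the last holds). The fingers move at their own pace and stop on an object; "newtons" is the grip in N (left out, the last holds). Time passes only in rows, so rows that do not move let the fingers close, or fill a call up. It gives the time, the measured TCP pose, the force, the opening and the grip force at its end, in the units of the state.
- sensors.sense(): the state, without advancing time (a new reading comes with each control period).
- cams.snapshot(name): name is "scene" or "top" or "wrist"; returns the picture (420x560x3 uint8, red, green, blue); there is no depth.
- cams.camera_model(name): a dict with "fx", "fy", "cx", "cy" (pixels), "extrinsics" (4x4, takes a point from world to camera coordinates). Camera axes: x right, y down, z forward; pixel columns grow to the right and rows downward; lengths in m; the calibration is good to about 2 mm. A picture is of the moment at which its call begins: read the wrist's pose just before it. camera_model takes no time and is no camera call; for the wrist camera it gives the pose at the moment of the call.
- order.sign_off(): hands the job in; it is judged then, once.
The state is a dict: "t": time; "q": joint angles; "qd": joint speeds; "tau": joint torques, N m; "tcp_pos": TCP position; "tool_rot": TCP orientation; "force": force on the tool from outside, world axes, zero at the start; "ft_torque": the same for the moment, N m; "finger_gap": opening from 0.0 (shut) to 1.0 (fully open); "gripper_force": force on a finger pad.
Only numpy, scipy, OpenCV 4.12 (cv2) and the standard library are available. Lean on these libraries where they do the work, as an engineer would, in place of code of your own. Each camera call takes 0.05 s, during which the arm holds its last target. There are 200 camera calls.

TASK

Clear up around the little painting: stand the two microscope eyepieces barrel down in the two wells of the foam-lined case, one in each, stand the two steel flattening weights side by side in the shallow steel tray, and stand the loose jar in the empty bay of the wooden rack. Keep everything upright and set each thing down rather than dropping it, touch nothing to the painting, and leave the jar already in the rack where it is.

Things in the scene. Friction and masses are not known exactly. Their poses are not given: they have to be found in the camera images.
- eyepiece_a_mid (a point): eyepiece of the stereo microscope, standing on its bare metal barrel: barrel 30 mm diameter and 26 mm high, above it a black head 38 mm diameter up to 48 mm and a rubber eyecup 36 mm diameter up to 58 mm, lens on top; 90 g. The point is on its axis, half-way up (29 mm above its underside); z up along the axis. One of an equal pair; either may take either well.
- eyepiece_b_mid (a point): eyepiece of the stereo microscope, standing on its bare metal barrel: barrel 30 mm diameter and 26 mm high, above it a black head 38 mm diameter up to 48 mm and a rubber eyecup 36 mm diameter up to 58 mm, lens on top; 90 g. The point is on its axis, half-way up (29 mm above its underside); z up along the axis. The other of the pair.
- weight_a_mid (a point): flattening weight: upright steel cylinder 50 mm diameter and 24 mm high with a plain grip knob, 16 mm diameter, on top from 24 to 48 mm; about 0.4 kg. The point is on its axis, half-way up (24 mm above its underside); z up. One of an equal pair.
- weight_b_mid (a point): flattening weight: upright steel cylinder 50 mm diameter and 24 mm high with a plain grip knob, 16 mm diameter, on top from 24 to 48 mm; about 0.4 kg. The point is on its axis, half-way up (24 mm above its underside); z up. The other of the pair.
- jar_mid (a point): small amber glass jar with a paper band and a black screw cap, 44 mm diameter (cap 43 mm, from 46 to 62 mm), 62 mm high, 0.11 kg, standing loose on the bench. The point is on its axis, half-way up (31 mm above its underside); z up.
- eyepiece_case: open black case with dark grey foam, 88 mm along its x, 148 mm along its y, rim 26 mm high, fixed to the bench. Two square wells, 48 mm by 48 mm, centred at y = +34 mm and y = -34 mm (x = 0); foam top 24 mm and well floor 4 mm above the underside. Origin: centre of the underside; z up.
- weight_tray: shallow stainless-steel tray lined with grey felt, 86 mm along its x, 148 mm along its y, rim 18 mm high, walls 3 mm, one undivided space, floor 3 mm above the underside; fixed to the bench. It takes two weights side by side along y. Origin: centre of the underside; z up.
- jar_rack: low wooden rack with two square bays side by side along y, 76 mm along its x, 146 mm along its y, walls and divider 6 mm thick and 24 mm high, fixed to the bench. Bays 64 mm by 64 mm, centred at y = +35 mm (empty) and y = -35 mm (holding a jar), x = 0; floor 6 mm above the underside. Origin: centre of the underside; z up.
- jar_kept_mid (a point): the like jar that already stands in the rack, in the bay at the rack's -y end: 44 mm diameter, 62 mm high, loose. The point is on its axis, half-way up; z up.
- panel: small painting on a wooden panel lying face up between the things, 150 mm along its x, 116 mm along its y, 12 mm thick, a still life, fixed. Origin: centre of the underside; z up.
Not all that is in view belongs to the job. Leave any blue or red look-alike of the part that bears jar_mid alone.

How it is judged:
At the end, for the whole second after the job is handed in: Each eyepiece in its own well, both weights in the steel tray, the loose jar in the free bay and the other still in its own: upright (7 deg), on the floor (4 mm), within 14 mm of the middle of a well or bay, in the tray within 18 mm across and 52 mm along; released, at rest (((x of eyepiece_a_mid in the frame of eyepiece_case between -0.014 and 0.014 m and y of eyepiece_a_mid in the frame of eyepiece_case between 0.02 and 0.048 m and z of eyepiece_a_mid in the frame of eyepiece_case between 0.029 and 0.037 m and angle between each of eyepiece_a_mid, eyepiece_b_mid's own z axis and vertical below 0.12 rad and x of eyepiece_b_mid in the frame of eyepiece_case between -0.014 and 0.014 m and y of eyepiece_b_mid in the frame of eyepiece_case between -0.048 and -0.02 m and z of eyepiece_b_mid in the frame of eyepiece_case between 0.029 and 0.037 m) or (x of eyepiece_a_mid in the frame of eyepiece_case between -0.014 and 0.014 m and y of eyepiece_a_mid in the frame of eyepiece_case between -0.048 and -0.02 m and z of eyepiece_a_mid in the frame of eyepiece_case between 0.029 and 0.037 m and angle between each of eyepiece_a_mid, eyepiece_b_mid's own z axis and vertical below 0.12 rad and x of eyepiece_b_mid in the frame of eyepiece_case between -0.014 and 0.014 m and y of eyepiece_b_mid in the frame of eyepiece_case between 0.02 and 0.048 m and z of eyepiece_b_mid in the frame of eyepiece_case between 0.029 and 0.037 m)) and x of weight_a_mid in the frame of weight_tray between -0.018 and 0.018 m and y of weight_a_mid in the frame of weight_tray between -0.052 and 0.052 m and z of weight_a_mid in the frame of weight_tray between 0.023 and 0.031 m and angle between each of weight_a_mid, weight_b_mid, jar_mid, jar_kept_mid's own z axis and vertical below 0.12 rad and x of weight_b_mid in the frame of weight_tray between -0.018 and 0.018 m and y of weight_b_mid in the frame of weight_tray between -0.052 and 0.052 m and z of weight_b_mid in the frame of weight_tray between 0.023 and 0.031 m and x of jar_mid in the frame of jar_rack between -0.014 and 0.014 m and y of jar_mid in the frame of jar_rack between 0.021 and 0.049 m and z of jar_mid in the frame of jar_rack between 0.033 and 0.041 m and x of jar_kept_mid in the frame of jar_rack between -0.014 and 0.014 m and y of jar_kept_mid in the frame of jar_rack between -0.049 and -0.021 m and z of jar_kept_mid in the frame of jar_rack between 0.033 and 0.041 m and linear speed of each of eyepiece_a, eyepiece_b, weight_a, weight_b, jar below 0.02 m/s); the robot touches nothing.
It fails at once if something touches the small painting (contact force between panel and anything else above 0.5 N).
It fails at once if the jar already in the rack is shifted or lifted by more than 20 mm, or tipped (distance of jar_kept_mid from where it was at the start of the episode above 0.02 m or angle between jar_kept_mid's own z axis and vertical above 0.4 rad).
It fails at once if an eyepiece, a weight or the jar is knocked over (angle between any of eyepiece_a_mid, eyepiece_b_mid, weight_a_mid, weight_b_mid, jar_mid's own z axis and vertical above 0.7 rad).
It fails at once if an eyepiece, a weight or the jar is dropped (falls free from more than about 25 mm) ((linear speed of eyepiece_a above 0.7 m/s and contact force between eyepiece_a and the fingers below 0.05 N) or (linear speed of eyepiece_b above 0.7 m/s and contact force between eyepiece_b and the fingers below 0.05 N) or (linear speed of weight_a above 0.7 m/s and contact force between weight_a and the fingers below 0.05 N) or (linear speed of weight_b above 0.7 m/s and contact force between weight_b and the fingers below 0.05 N) or (linear speed of jar above 0.7 m/s and contact force between jar and the fingers below 0.05 N)).
It also fails if it takes over 118 s, if anything falls off the work surface, if the arm or the gripper's body presses on something with over 40 N, if the wrist force passes 120 N, or if a joint passes its speed limit or range.

## Working session

There is one attempt and no reset: what is moved stays moved. The work goes in short steps, Python scripts to look and compute and a tool call to move; the robot and the scene stay as the last step left them, time stands still between calls to the robot, and variables do not carry over. Pictures are saved under pics/ and viewed, at most 14 in all, crops included, and the job is handed in when it is done.

Besides the shell and the picture viewer there is one more tool, called after ">>>" as name(argument=value, ...), one argument or row to a line, values as JSON. move_arm: Moves the arm, as the interface text tells. Scaled input: -1 to 1 covers 25 mm each way for a shift and 30 degrees each way for a turn. Its arguments: {"type":"object","properties":{"targets":{"type":"array"},"claw":{"type":"number"},"newtons":{"type":"number"}},"required":["targets"]}

```bash
ls; mkdir -p pics
python3 - <<'E'
from station import sensors,cams,order,manip
import cv2,numpy as np
s=sensors.sense();print(s['t'],s['tcp_pos'],s['tool_rot'],s['finger_gap'],manip.grasp_offset)
for n in ['top','scene']:
    cv2.imwrite(f'pics/{n}0.png',cams.snapshot(n)[:,:,::-1]); m=cams.camera_model(n); print(n,m['fx'],m['cx'],m['cy'],np.round(m['extrinsics'],3).tolist())
E
```

```text
pics
0.0 [0.18480242 0.59632417 0.23034485] [ 1.49828598e-01  9.88711425e-01 -9.98499294e-04 -3.35989930e-04] 0.9959294593148303 0.0187
top 396.60950792987467 280.8693411262221 209.64415298644985 [[0.006, -1.0, 0.0, 0.016], [-0.995, -0.006, -0.103, 0.511], [0.103, 0.001, -0.995, 0.941], [0.0, 0.0, 0.0, 1.0]]
scene 414.26784164472207 269.6965026944809 209.45889951822875 [[0.084, 0.996, 0.005, -0.075], [0.647, -0.051, -0.761, -0.285], [-0.758, 0.067, -0.649, 1.59], [0.0, 0.0, 0.0, 1.0]]
```

View pics/top0.png

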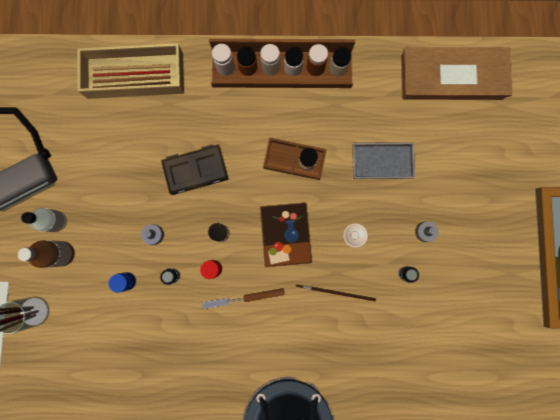

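View pics/scene0.png

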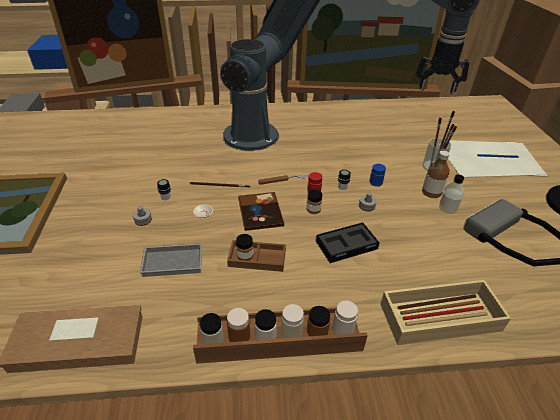

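The top view shows these candidates:
- **Eyepieces:** dark heads at (169,277) and (410,274).
- **Weights:** grey with a knob, at (152,235) and (428,232).
- **Jars:** black-capped loose jar at (218,232). The look-alikes are red (210,270) and blue (121,283), and the kept jar is in the rack at (308,157). The other black caps are in the back shelf, around (246–341,60). The white saucer is at (355,236).
- **Fixtures:** case (195,170), rack (295,159), tray (384,161), painting (286,235).

I choose (218,232) for the loose jar because it has a black cap and stands loose on the bench. Next I'll measure everything and check a close crop.

```bash
cat > h.py <<'E'
import cv2,numpy as np
from station import sensors,cams,order,manip
def ray(m,uv,z):
    E=np.array(m['extrinsics']);R,t=E[:3,:3],E[:3,3]
    d=R.T@np.array([(uv[0]-m['cx'])/m['fx'],(uv[1]-m['cy'])/m['fy'],1.]);c=-R.T@t
    return (c+d*(z-c[2])/d[2])[:2]
def proj(m,p):
    E=np.array(m['extrinsics']);q=E[:3,:3]@p+E[:3,3]
    return np.array([m['fx']*q[0]/q[2]+m['cx'],m['fy']*q[1]/q[2]+m['cy']])
E
python3 - <<'E'
from h import *
im=cv2.imread('pics/top0.png');m=cams.camera_model('top')
hsv=cv2.cvtColor(im,cv2.COLOR_BGR2HSV)
S,V=hsv[...,1],hsv[...,2]
masks={'dark':(V<75).astype('u1')*255,'grey':((S<75)).astype('u1')*255,'rack':(V<125).astype('u1')*255}
def cc(mk,x0,y0,x1,y1):
    c,_=cv2.findContours(masks[mk][y0:y1,x0:x1],cv2.RETR_EXTERNAL,cv2.CHAIN_APPROX_NONE)
    c=max(c,key=cv2.contourArea)+[[x0,y0]]
    return c
for n,mk,b,z in [('eyeL','dark',(155,262,185,292),.05),('eyeR','dark',(395,260,426,290),.05),('jar','dark',(203,218,235,248),.05),('kept','dark',(296,146,322,170),.06),('wL','grey',(138,222,166,250),.02),('wR','grey',(414,218,442,246),.02)]:
    c=cc(mk,*b);(u,v),r=cv2.minEnclosingCircle(c);print(n,round(u,1),round(v,1),round(r,1),np.round(ray(m,(u,v),z),4),b)
for n,mk,b,z in [('case','dark',(155,138,235,200),.026),('tray','grey',(345,136,422,186),.018),('rack','rack',(258,130,335,186),.024),('panel','rack',(255,195,318,275),.012)]:
    c=cc(mk,*b);r=cv2.minAreaRect(c);P=np.array([ray(m,p,z) for p in cv2.boxPoints(r)]);
    e=P[1]-P[0],P[2]-P[1];e=max(e,key=np.linalg.norm)
    print(n,np.round(r[0],1),np.round(P.mean(0),4),'sides',np.round([np.linalg.norm(P[1]-P[0]),np.linalg.norm(P[2]-P[1])],3),'long axis ang',np.degrees(np.arctan2(e[1],e[0])))
a=cv2.resize(im[140:300,110:320],None,fx=3,fy=3,interpolation=2);cv2.imwrite('pics/cropL.png',a)
E
```

```text
eyeL 170.0 276.5 9.7 [0.3501 0.2777] (155, 262, 185, 292)
eyeR 408.5 274.5 9.6 [ 0.3579 -0.2802] (395, 260, 426, 290)
jar 217.7 232.2 9.6 [0.4542 0.1685] (203, 218, 235, 248)
kept 308.4 155.6 13.5 [ 0.6376 -0.0456] (296, 146, 322, 170)
wL 151.5 234.0 10.9 [0.4503 0.3346] (138, 222, 166, 250)
wR 426.9 231.3 11.0 [ 0.4608 -0.3375] (414, 218, 442, 246)
case [194.1 169.1] [0.6108 0.2337] sides [0.149 0.094] long axis ang -73.84599947188426
tray [383.5 160.5] [ 0.6368 -0.2357] sides [0.089 0.153] long axis ang -89.6741172264908
rack [294.5 158.7] [ 0.6387 -0.0135] sides [0.081 0.146] long axis ang -101.92871988444003
panel [285.3 234.3] [0.4523 0.0081] sides [0.119 0.151] long axis ang -175.04504469926934
```

View pics/cropL.png

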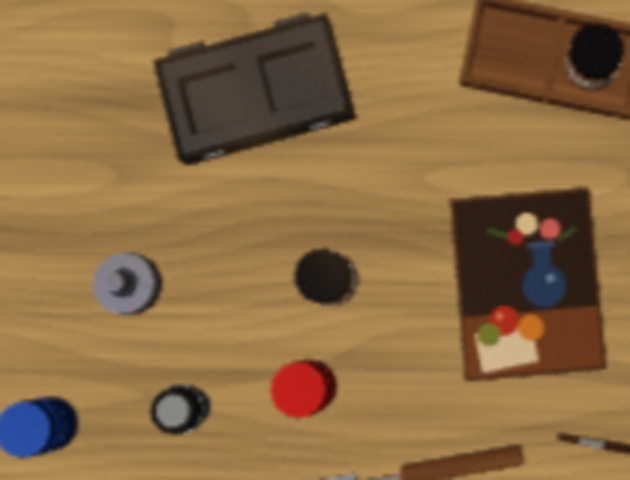

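The crop confirms the choices: the loose jar has a black cap at (218,232), and the red (210,270) and blue (121,283) look-alikes are clearly separate. I'm moving over the left group for a wrist look.

>>> move_arm(
  targets=[
    {"dx": 0.9,"dy": -1,"dz": 0.3,"rz": 0.28},
    {"dx": 0.9,"dy": -1,"dz": 0.3,"rz": 0.28},
    {"dx": 0.9,"dy": -1,"dz": 0.3},
    {"dx": 0.9,"dy": -1,"dz": 0.3},
    {"dx": 0.9,"dy": -1,"dz": 0.3},
    {"dx": 0.9,"dy": -1,"dz": 0.3},
    {"dx": 0.9,"dy": -1,"dz": 0.3},
    {"dx": 0.9,"dy": -1,"dz": 0.3},
    {"dx": 0.9,"dy": -1},
    {"dx": 0.9,"dy": -1},
  ],
  claw=55,
  newtons=40,
)

```text
schema error: expected keys dx, dy, dz, rx, ry, rz
```

>>> move_arm(
  targets=[
    {"dy": -1},
    {"dy": -1},
    {"dy": -0.5},
    {},
    {},
    {},
    {},
    {},
    {},
    {},
  ],
)

```text
schema error: expected keys dx, dy, dz, rx, ry, rz
```

Run:
```python
from h import *
s=sensors.sense();m=cams.camera_model('wrist');im=cams.snapshot('wrist')[:,:,::-1].copy()
cv2.imwrite('pics/w1.png',im);print(s['t'],s['tcp_pos'],s['tool_rot'],m['fx'],m['cx'],m['cy'],np.round(m['extrinsics'],3).tolist())
for n,p in dict(eye=(.350,.278,.058),jar=(.454,.1685,.062),w=(.45,.335,.024),case=(.611,.234,.026)).items(): print(n,proj(m,np.array(p)).round())
```

```text
0.1 [0.18485092 0.59635794 0.2304153 ] [ 1.49846291e-01  9.88708799e-01 -9.43442981e-04 -3.31039112e-04] 334.2860019756444 280.4074562479677 208.9007101497497 [[0.297, 0.955, -0.001, -0.624], [0.907, -0.281, 0.313, -0.04], [0.298, -0.094, -0.95, 0.38], [0.0, 0.0, 0.0, 1.0]]
eye [ 69. 389.]
jar [ 31. 469.]
w [156. 413.]
case [138. 505.]
```

View pics/w1.png

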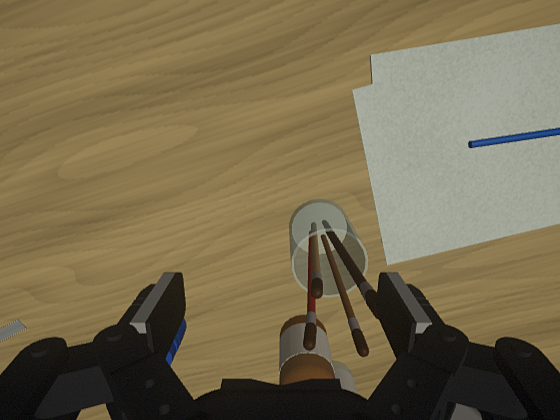

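The wrist picture shows only the brush cup at (330,240) and the paper. The moves were refused because every row needs all six keys. The wrist camera looks toward the tool's base side, so I'll stop with the tool near x 0.47.

>>> move_arm(
  targets=[
    {"dx": 0.2,"dy": -1,"dz": 0.6,"rx": 0,"ry": 0,"rz": 0.29},
    {"dx": 1,"dy": -1,"dz": 0.6,"rx": 0,"ry": 0,"rz": 0.29},
    {"dx": 1,"dy": -1,"dz": 0.6,"rx": 0,"ry": 0,"rz": 0},
    {"dx": 1,"dy": -1,"dz": 0.6,"rx": 0,"ry": 0,"rz": 0},
    {"dx": 1,"dy": -1,"dz": 0.4,"rx": 0,"ry": 0,"rz": 0},
    {"dx": 1,"dy": -1,"dz": 0,"rx": 0,"ry": 0,"rz": 0},
    {"dx": 1,"dy": -1,"dz": 0,"rx": 0,"ry": 0,"rz": 0},
    {"dx": 1,"dy": -1,"dz": 0,"rx": 0,"ry": 0,"rz": 0},
    {"dx": 1,"dy": -1,"dz": 0,"rx": 0,"ry": 0,"rz": 0},
    {"dx": 1,"dy": -1,"dz": 0,"rx": 0,"ry": 0,"rz": 0},
  ],
  claw=45,
  newtons=40,
)

```text
t: 1.4
tcp_pos: [0.4157, 0.3459, 0.3011]
tool_rot: [-0.001, 1.0, -0.0, -0.0]
force: [0.7, -0.1, 0.5]
finger_gap: 0.448
gripper_force: 0.0
```

>>> move_arm(
  targets=[
    {"dx": 1,"dy": -1,"dz": 0,"rx": 0,"ry": 0,"rz": 0},
    {"dx": 1,"dy": -1,"dz": 0,"rx": 0,"ry": 0,"rz": 0},
    {"dx": 0.2,"dy": -1,"dz": 0,"rx": 0,"ry": 0,"rz": 0},
    {"dx": 0,"dy": 0,"dz": 0,"rx": 0,"ry": 0,"rz": 0},
    {"dx": 0,"dy": 0,"dz": 0,"rx": 0,"ry": 0,"rz": 0},
    {"dx": 0,"dy": 0,"dz": 0,"rx": 0,"ry": 0,"rz": 0},
    {"dx": 0,"dy": 0,"dz": 0,"rx": 0,"ry": 0,"rz": 0},
    {"dx": 0,"dy": 0,"dz": 0,"rx": 0,"ry": 0,"rz": 0},
    {"dx": 0,"dy": 0,"dz": 0,"rx": 0,"ry": 0,"rz": 0},
    {"dx": 0,"dy": 0,"dz": 0,"rx": 0,"ry": 0,"rz": 0},
  ],
)

```text
t: 2.65
tcp_pos: [0.4701, 0.272, 0.3013]
tool_rot: [-0.001, 1.0, -0.0, 0.0]
force: [0.4, 0.6, 0.4]
finger_gap: 0.455
gripper_force: 0.0
```

Run:
```python
from h import *
s=sensors.sense();m=cams.camera_model('wrist');im=cams.snapshot('wrist')[:,:,::-1].copy()
cv2.imwrite('pics/w2.png',im);import pickle;pickle.dump(m,open('w2.pkl','wb'));print(s['t'],s['tcp_pos'],s['tool_rot'],s['finger_gap'],np.round(m['extrinsics'],3).tolist())
for n,p in dict(eye=(.350,.278,.058),jar=(.454,.1685,.062),w=(.45,.335,.048),case=(.611,.234,.026)).items(): print(n,proj(m,np.array(p)).round())
```

```text
2.65 [0.47012463 0.27197681 0.30132143] [-1.48555328e-03  9.99998896e-01 -1.70753535e-06  1.89960788e-05] 0.454622130564436 [[-0.002, 1.0, 0.0, -0.271], [0.95, 0.002, 0.313, -0.51], [0.313, 0.001, -0.95, 0.299], [0.0, 0.0, 0.0, 1.0]]
eye [286.  59.]
jar [190. 157.]
w [334. 152.]
case [253. 266.]
```

View pics/w2.png

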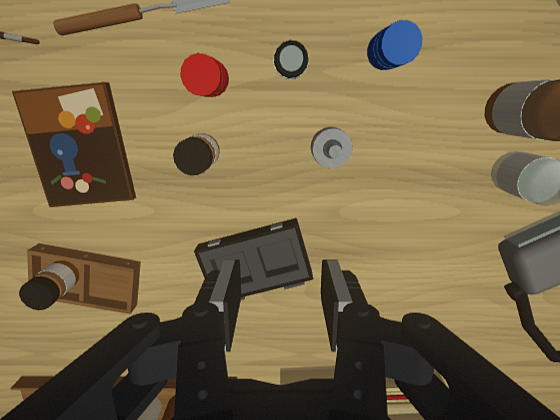

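The wrist view shows the eyepiece lens at (291,58), loose jar cap at (194,155), weight at (331,147), case at (254,260), rack at (80,277), with red at (203,75) and blue at (397,44). I'll refine positions from this.

Run:
```python
from h import *
import pickle
m=pickle.load(open('w2.pkl','rb'));im=cv2.imread('pics/w2.png');hsv=cv2.cvtColor(im,cv2.COLOR_BGR2HSV);S,V=hsv[...,1],hsv[...,2]
def big(mask,b):
    x0,y0,x1,y1=b;c,_=cv2.findContours(mask[y0:y1,x0:x1].astype('u1')*255,cv2.RETR_EXTERNAL,cv2.CHAIN_APPROX_NONE)
    return max(c,key=cv2.contourArea)+[[x0,y0]]
def ell(n,mask,b,z):
    e=cv2.fitEllipse(big(mask,b));print(n,np.round(e[0],1),np.round(e[1],1),np.round(ray(m,e[0],z),4))
ell('eye lens',(V>100)&(S<70),(276,42,307,74),.058)
ell('eye all',(V<75),(268,36,313,84),.053)
ell('jar cap',(V<75),(170,130,208,180),.058)
ell('w body',(S<60),(305,122,358,172),.024)
def rect(n,mask,b,z,ref):
    P=np.array([ray(m,p[0],z) for p in big(mask,b)]).astype('f4')
    r=cv2.minAreaRect(P*1000);print(n,np.round(r,1) if 0 else r)
rect('rack',((V<150)&(S>120)),(15,235,150,320),.024,0)
M=(V<95).astype('u1');M[285:]=0
k=cv2.resize(im[205:320,10:340],None,fx=2.4,fy=2.4,interpolation=2);cv2.imwrite('pics/c2.png',k)
```

```text
eye lens [291.   57.8] [22.5 25.4] [0.349  0.2832]
eye all [290.6  58.7] [33.1 36.6] [0.3494 0.283 ]
jar cap [191.4 155.7] [34.9 37.3] [0.4529 0.1696]
w body [331.3 147.5] [39.7 39.9] [0.4477 0.3357]
rack ((633.64599609375, -7.580650329589844), (155.74029541015625, 90.72718811035156), 78.59022521972656)
```

View pics/c2.png

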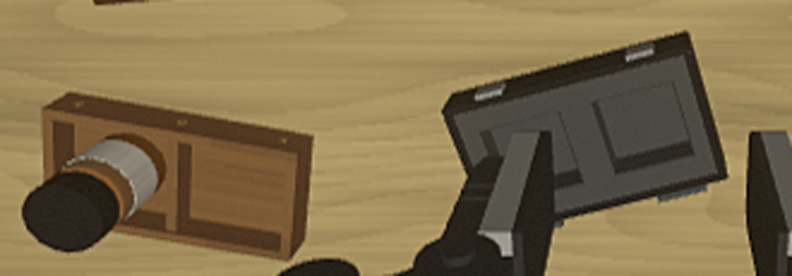

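Run:
```python
from h import *
import pickle
m=pickle.load(open('w2.pkl','rb'))
f=lambda u,v,z:ray(m,(u/2.4+10,v/2.4+205),z)
w=np.mean([f(*p,.024) for p in [(593,104),(674,81),(692,152),(612,172)]],0);print('well +y',w)
a,b=f(444,100,0),f(690,32,0);print('case near base',a,b,np.linalg.norm(a-b),(a+b)/2)
a2,b2=f(457,120,.026),f(688,50,.026)
ax=(b-a)/np.linalg.norm(b-a);x=np.array([ax[1],-ax[0]]);c=(a+b)/2+.044*x;print('case',c,np.degrees(np.arctan2(-ax[0],ax[1])),'wells',c+.034*ax,c-.034*ax)
a,b=f(70,93,0),f(312,135,0);ax=(b-a)/np.linalg.norm(b-a);x=np.array([ax[1],-ax[0]]);c=(a+b)/2+.038*x;print('rack',np.linalg.norm(a-b),c,np.degrees(np.arctan2(-ax[0],ax[1])),'bay',c+.035*ax)
```

```text
well +y [0.60069397 0.26907686]
case near base [0.59440363 0.14875216] [0.55034731 0.29669739] 0.15436563029030503 [0.57237547 0.22272478]
case [0.61454541 0.23528248] 16.582902960471152 wells [0.60484173 0.26786835] [0.6242491  0.20269662]
rack 0.14492800115812188 [ 0.64150329 -0.01249922] -11.051309701986384 bay [0.64821237 0.02185173]
```

>>> move_arm(
  targets=[
    {"dx": -0.97,"dy": 0.09,"dz": -0.8,"rx": 0,"ry": 0,"rz": 0},
    {"dx": -0.97,"dy": 0.09,"dz": -0.8,"rx": 0,"ry": 0,"rz": 0},
    {"dx": -0.97,"dy": 0.09,"dz": -0.8,"rx": 0,"ry": 0,"rz": 0},
    {"dx": -0.97,"dy": 0.09,"dz": -0.8,"rx": 0,"ry": 0,"rz": 0},
    {"dx": -0.97,"dy": 0.09,"dz": -1,"rx": 0,"ry": 0,"rz": 0},
    {"dx": 0,"dy": 0,"dz": -1,"rx": 0,"ry": 0,"rz": 0},
    {"dx": 0,"dy": 0,"dz": -1,"rx": 0,"ry": 0,"rz": 0},
    {"dx": 0,"dy": 0,"dz": -1,"rx": 0,"ry": 0,"rz": 0},
    {"dx": 0,"dy": 0,"dz": -1,"rx": 0,"ry": 0,"rz": 0},
    {"dx": 0,"dy": 0,"dz": 0,"rx": 0,"ry": 0,"rz": 0},
  ],
  claw=64,
  newtons=40,
)

```text
t: 3.95
tcp_pos: [0.3481, 0.2827, 0.0952]
tool_rot: [-0.001, 1.0, -0.001, -0.002]
force: [0.0, 1.0, -0.3]
finger_gap: 0.641
gripper_force: 0.0
```

Run:
```python
from h import *
s=sensors.sense();m=cams.camera_model('wrist');im=cams.snapshot('wrist')[:,:,::-1].copy()
cv2.imwrite('pics/w3.png',im);print(s['t'],s['tcp_pos'],s['finger_gap'])
V=cv2.cvtColor(im,cv2.COLOR_BGR2HSV)
for z in (.02,.04,.058): print(z,proj(m,np.array([*s['tcp_pos'][:2],z])).round())
```

```text
3.95 [0.34811454 0.28272421 0.09516302] 0.6411296060195676
0.02 [280. 221.]
0.04 [280. 231.]
0.058 [280. 243.]
```

View pics/w3.png

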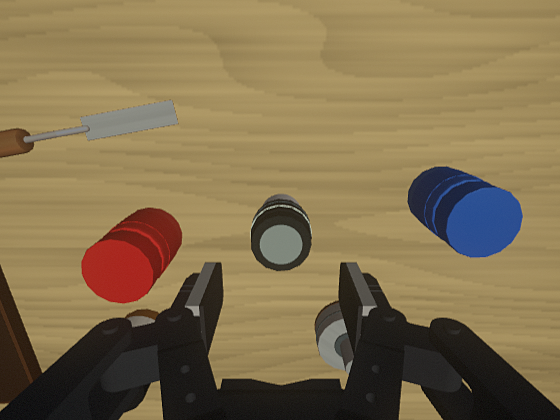

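The lens is at (281,244), right on the predicted tool axis (280,243). I'm going down to grip.

>>> move_arm(
  targets=[
    {"dx": 0,"dy": 0,"dz": -0.73,"rx": 0,"ry": 0,"rz": 0},
    {"dx": 0,"dy": 0,"dz": -0.73,"rx": 0,"ry": 0,"rz": 0},
    {"dx": 0,"dy": 0,"dz": -0.73,"rx": 0,"ry": 0,"rz": 0},
    {"dx": 0,"dy": 0,"dz": -0.4,"rx": 0,"ry": 0,"rz": 0},
    {"dx": 0,"dy": 0,"dz": -0.33,"rx": 0,"ry": 0,"rz": 0},
    {"dx": 0,"dy": 0,"dz": 0,"rx": 0,"ry": 0,"rz": 0},
    {"dx": 0,"dy": 0,"dz": 0,"rx": 0,"ry": 0,"rz": 0},
    {"dx": 0,"dy": 0,"dz": 0,"rx": 0,"ry": 0,"rz": 0},
    {"dx": 0,"dy": 0,"dz": 0,"rx": 0,"ry": 0,"rz": 0},
    {"dx": 0,"dy": 0,"dz": 0,"rx": 0,"ry": 0,"rz": 0},
  ],
)

```text
t: 5.25
tcp_pos: [0.349, 0.2832, 0.0234]
tool_rot: [-0.001, 1.0, 0.0, 0.0]
force: [0.2, -0.0, 0.7]
finger_gap: 0.639
gripper_force: 0.0
```

>>> move_arm(
  targets=[
    {"dx": 0,"dy": 0,"dz": 0,"rx": 0,"ry": 0,"rz": 0},
    {"dx": 0,"dy": 0,"dz": 0,"rx": 0,"ry": 0,"rz": 0},
    {"dx": 0,"dy": 0,"dz": 0,"rx": 0,"ry": 0,"rz": 0},
    {"dx": 0,"dy": 0,"dz": 0,"rx": 0,"ry": 0,"rz": 0},
    {"dx": 0,"dy": 0,"dz": 0,"rx": 0,"ry": 0,"rz": 0},
    {"dx": 0,"dy": 0,"dz": 0,"rx": 0,"ry": 0,"rz": 0},
    {"dx": 0,"dy": 0,"dz": 0.6,"rx": 0,"ry": 0,"rz": 0},
    {"dx": 0,"dy": 0,"dz": 0.8,"rx": 0,"ry": 0,"rz": 0},
    {"dx": 0,"dy": 0,"dz": 0.9,"rx": 0,"ry": 0,"rz": 0},
    {"dx": 0,"dy": 0,"dz": 0.9,"rx": 0,"ry": 0,"rz": 0},
  ],
  claw=20,
  newtons=40,
)

```text
t: 6.5
tcp_pos: [0.3485, 0.283, 0.1036]
tool_rot: [-0.001, 1.0, -0.0, -0.001]
force: [0.1, 0.3, -1.2]
finger_gap: 0.429
gripper_force: 40.3
```

>>> move_arm(
  targets=[
    {"dx": 0.7,"dy": -0.06,"dz": 0,"rx": 0,"ry": 0,"rz": 0},
    {"dx": 1,"dy": -0.06,"dz": 0,"rx": 0,"ry": 0,"rz": 0},
    {"dx": 1,"dy": -0.06,"dz": 0,"rx": 0,"ry": 0,"rz": 0},
    {"dx": 1,"dy": -0.06,"dz": 0,"rx": 0,"ry": 0,"rz": 0},
    {"dx": 1,"dy": -0.06,"dz": 0,"rx": 0,"ry": 0,"rz": 0},
    {"dx": 1,"dy": -0.06,"dz": 0,"rx": 0,"ry": 0,"rz": 0},
    {"dx": 1,"dy": -0.06,"dz": 0,"rx": 0,"ry": 0,"rz": 0},
    {"dx": 1,"dy": -0.06,"dz": 0,"rx": 0,"ry": 0,"rz": 0},
    {"dx": 1,"dy": -0.06,"dz": 0,"rx": 0,"ry": 0,"rz": 0},
    {"dx": 1,"dy": -0.06,"dz": 0,"rx": 0,"ry": 0,"rz": 0},
  ],
)

```text
t: 7.75
tcp_pos: [0.5928, 0.2673, 0.1012]
tool_rot: [-0.001, 1.0, -0.0, -0.001]
force: [0.8, -0.4, -1.6]
finger_gap: 0.431
gripper_force: 40.4
```

>>> move_arm(
  targets=[
    {"dx": 0.4,"dy": 0,"dz": 0,"rx": 0,"ry": 0,"rz": 0},
    {"dx": 0,"dy": 0,"dz": -0.8,"rx": 0,"ry": 0,"rz": 0},
    {"dx": 0,"dy": 0,"dz": -0.6,"rx": 0,"ry": 0,"rz": 0},
    {"dx": 0,"dy": 0,"dz": 0,"rx": 0,"ry": 0,"rz": 0},
    {"dx": 0,"dy": 0,"dz": 0,"rx": 0,"ry": 0,"rz": 0},
    {"dx": 0,"dy": 0,"dz": 0,"rx": 0,"ry": 0,"rz": 0},
    {"dx": 0,"dy": 0,"dz": 0,"rx": 0,"ry": 0,"rz": 0},
    {"dx": 0,"dy": 0,"dz": 0,"rx": 0,"ry": 0,"rz": 0},
    {"dx": 0,"dy": 0,"dz": 0,"rx": 0,"ry": 0,"rz": 0},
    {"dx": 0,"dy": 0,"dz": 0,"rx": 0,"ry": 0,"rz": 0},
  ],
)

```text
t: 9.0
tcp_pos: [0.6014, 0.2682, 0.0684]
tool_rot: [-0.001, 1.0, 0.0, 0.0]
force: [0.0, 0.2, -1.2]
finger_gap: 0.431
gripper_force: 40.3
```

Run:
```python
from h import *
s=sensors.sense();m=cams.camera_model('wrist');im=cams.snapshot('wrist')[:,:,::-1].copy()
print(s['t'],s['tcp_pos'],s['finger_gap'])
# expected rim of the +y well, drawn from estimate
c=np.array([.602,.268]);a=np.radians(16.3);y=np.array([-np.sin(a),np.cos(a)]);x=np.array([np.cos(a),np.sin(a)])
P=np.array([proj(m,np.array([*(c+.024*(i*x+j*y)),.024])) for i,j in [(1,1),(1,-1),(-1,-1),(-1,1)]]).round().astype(int)
cv2.imwrite('pics/w4raw.png',im);cv2.polylines(im,[P],True,(0,255,0),1);cv2.imwrite('pics/w4.png',im)
```

```text
9.0 [0.60139296 0.2681829  0.06837278] 0.43050533137658875
```

View pics/w4.png

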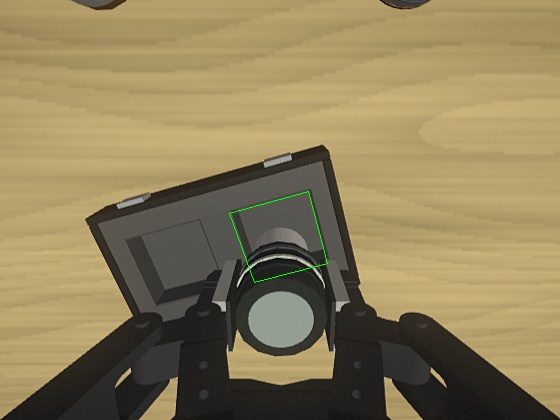

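The drawn outline lies on the real +y well, corners about (230,213), (310,192) and (327,264), and the barrel is above its middle. I'm lowering and releasing.

>>> move_arm(
  targets=[
    {"dx": 0,"dy": 0,"dz": -0.5,"rx": 0,"ry": 0,"rz": 0},
    {"dx": 0,"dy": 0,"dz": -0.5,"rx": 0,"ry": 0,"rz": 0},
    {"dx": 0,"dy": 0,"dz": -0.36,"rx": 0,"ry": 0,"rz": 0},
    {"dx": 0,"dy": 0,"dz": -0.2,"rx": 0,"ry": 0,"rz": 0},
    {"dx": 0,"dy": 0,"dz": -0.1,"rx": 0,"ry": 0,"rz": 0},
    {"dx": 0,"dy": 0,"dz": 0,"rx": 0,"ry": 0,"rz": 0},
    {"dx": 0,"dy": 0,"dz": 0,"rx": 0,"ry": 0,"rz": 0},
    {"dx": 0,"dy": 0,"dz": 0,"rx": 0,"ry": 0,"rz": 0},
    {"dx": 0,"dy": 0,"dz": 0,"rx": 0,"ry": 0,"rz": 0},
    {"dx": 0,"dy": 0,"dz": 0,"rx": 0,"ry": 0,"rz": 0},
  ],
)

```text
t: 10.3
tcp_pos: [0.601, 0.2681, 0.0277]
tool_rot: [-0.002, 1.0, -0.0, -0.0]
force: [-2.5, -1.1, 5.6]
finger_gap: 0.433
gripper_force: 40.8
```

>>> move_arm(
  targets=[
    {"dx": 0,"dy": 0,"dz": 0,"rx": 0,"ry": 0,"rz": 0},
    {"dx": 0,"dy": 0,"dz": 0,"rx": 0,"ry": 0,"rz": 0},
    {"dx": 0,"dy": 0,"dz": 0,"rx": 0,"ry": 0,"rz": 0},
    {"dx": 0,"dy": 0,"dz": 0,"rx": 0,"ry": 0,"rz": 0},
    {"dx": 0,"dy": 0,"dz": 0.3,"rx": 0,"ry": 0,"rz": 0},
    {"dx": 0,"dy": 0,"dz": 0.7,"rx": 0,"ry": 0,"rz": 0},
    {"dx": 0,"dy": 0,"dz": 0.8,"rx": 0,"ry": 0,"rz": 0},
    {"dx": 0,"dy": 0,"dz": 0.8,"rx": 0,"ry": 0,"rz": 0},
    {"dx": 0,"dy": 0,"dz": 0.8,"rx": 0,"ry": 0,"rz": 0},
    {"dx": 0,"dy": 0,"dz": 0.6,"rx": 0,"ry": 0,"rz": 0},
  ],
  claw=60,
)

```text
t: 11.55
tcp_pos: [0.6018, 0.2683, 0.1289]
tool_rot: [-0.001, 1.0, 0.0, 0.001]
force: [0.2, -0.1, 0.4]
finger_gap: 0.597
gripper_force: 0.0
```

Eyepiece A is in its well. The jar is next, with the tool turned so the fingers close along the rack's x.

>>> move_arm(
  targets=[
    {"dx": -0.74,"dy": -0.5,"dz": 0,"rx": 0,"ry": 0,"rz": 0.33},
    {"dx": -0.74,"dy": -0.5,"dz": 0,"rx": 0,"ry": 0,"rz": 0.33},
    {"dx": -0.74,"dy": -0.5,"dz": 0,"rx": 0,"ry": 0,"rz": 0.33},
    {"dx": -0.74,"dy": -0.5,"dz": 0,"rx": 0,"ry": 0,"rz": 0.33},
    {"dx": -0.74,"dy": -0.5,"dz": 0,"rx": 0,"ry": 0,"rz": 0.33},
    {"dx": -0.74,"dy": -0.5,"dz": 0,"rx": 0,"ry": 0,"rz": 0.33},
    {"dx": -0.74,"dy": -0.5,"dz": 0,"rx": 0,"ry": 0,"rz": 0.33},
    {"dx": -0.74,"dy": -0.46,"dz": 0,"rx": 0,"ry": 0,"rz": 0.33},
    {"dx": 0,"dy": 0,"dz": -0.6,"rx": 0,"ry": 0,"rz": 0},
    {"dx": 0,"dy": 0,"dz": -0.4,"rx": 0,"ry": 0,"rz": 0},
  ],
  claw=74,
)

```text
t: 12.8
tcp_pos: [0.4535, 0.1691, 0.1019]
tool_rot: [-0.638, 0.77, -0.0, 0.0]
force: [-0.5, 0.3, 0.1]
finger_gap: 0.74
gripper_force: 0.0
```

Run:
```python
from h import *
s=sensors.sense();m=cams.camera_model('wrist');im=cams.snapshot('wrist')[:,:,::-1].copy()
cv2.imwrite('pics/w5.png',im);print(s['t'],s['tcp_pos'],s['tool_rot'],s['finger_gap'],s['q'].round(2) if hasattr(s['q'],'round') else s['q'])
print(proj(m,np.array([*s['tcp_pos'][:2],.062])))
V=cv2.cvtColor(im,cv2.COLOR_BGR2HSV)[...,2]
```

```text
12.8 [0.45351395 0.16907795 0.10187765] [-6.38391433e-01  7.69711842e-01 -1.28650558e-04  2.05756117e-04] 0.7404447242767643 [ 0.13  0.56  1.9   0.    0.69 -2.83]
[280.84864796 240.71843255]
```

View pics/w5.png

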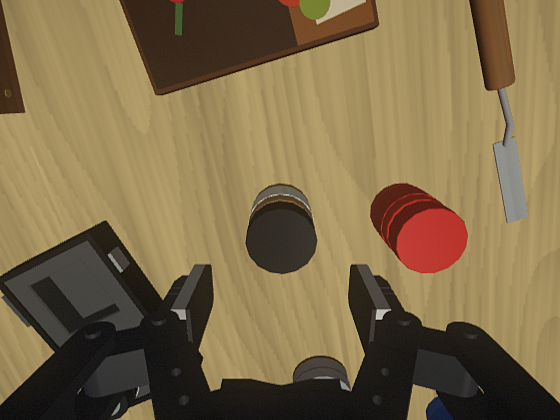

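The cap is at (281,238) and the tool axis at (281,241), so the tool is centred. Joint 6 is close to its limit, so I'll make a half turn the other way, which gives the same grasp, and then go down.

>>> move_arm(
  targets=[
    {"dx": 0,"dy": 0,"dz": 0,"rx": 0,"ry": 0,"rz": -0.35},
    {"dx": 0,"dy": 0,"dz": 0,"rx": 0,"ry": 0,"rz": -0.35},
    {"dx": 0,"dy": 0,"dz": 0,"rx": 0,"ry": 0,"rz": -0.35},
    {"dx": 0,"dy": 0,"dz": 0,"rx": 0,"ry": 0,"rz": -0.35},
    {"dx": 0,"dy": 0,"dz": 0,"rx": 0,"ry": 0,"rz": -0.35},
    {"dx": 0,"dy": 0,"dz": 0,"rx": 0,"ry": 0,"rz": -0.35},
    {"dx": 0,"dy": 0,"dz": 0,"rx": 0,"ry": 0,"rz": -0.35},
    {"dx": 0,"dy": 0,"dz": 0,"rx": 0,"ry": 0,"rz": -0.35},
    {"dx": 0,"dy": 0,"dz": 0,"rx": 0,"ry": 0,"rz": -0.35},
    {"dx": 0,"dy": 0,"dz": 0,"rx": 0,"ry": 0,"rz": -0.35},
  ],
)

```text
t: 14.1
tcp_pos: [0.4539, 0.1694, 0.102]
tool_rot: [0.225, 0.974, 0.0, 0.0]
force: [0.0, -0.3, 0.3]
finger_gap: 0.743
gripper_force: 0.0
```

>>> move_arm(
  targets=[
    {"dx": 0,"dy": 0,"dz": 0,"rx": 0,"ry": 0,"rz": -0.35},
    {"dx": 0,"dy": 0,"dz": 0,"rx": 0,"ry": 0,"rz": -0.35},
    {"dx": 0,"dy": 0,"dz": 0,"rx": 0,"ry": 0,"rz": -0.35},
    {"dx": 0,"dy": 0,"dz": 0,"rx": 0,"ry": 0,"rz": -0.35},
    {"dx": 0,"dy": 0,"dz": 0,"rx": 0,"ry": 0,"rz": -0.35},
    {"dx": 0,"dy": 0,"dz": 0,"rx": 0,"ry": 0,"rz": -0.35},
    {"dx": 0,"dy": 0,"dz": -0.4,"rx": 0,"ry": 0,"rz": -0.3},
    {"dx": 0,"dy": 0,"dz": -0.8,"rx": 0,"ry": 0,"rz": 0},
    {"dx": 0,"dy": 0,"dz": -0.8,"rx": 0,"ry": 0,"rz": 0},
    {"dx": 0,"dy": 0,"dz": -0.8,"rx": 0,"ry": 0,"rz": 0},
  ],
)

```text
t: 15.35
tcp_pos: [0.4541, 0.1694, 0.0313]
tool_rot: [0.753, 0.659, 0.0, 0.0]
force: [-0.2, 0.7, 0.6]
finger_gap: 0.745
gripper_force: 0.0
```

>>> move_arm(
  targets=[
    {"dx": 0,"dy": 0,"dz": -0.3,"rx": 0,"ry": 0,"rz": 0},
    {"dx": 0,"dy": 0,"dz": 0,"rx": 0,"ry": 0,"rz": 0},
    {"dx": 0,"dy": 0,"dz": 0,"rx": 0,"ry": 0,"rz": 0},
    {"dx": 0,"dy": 0,"dz": 0,"rx": 0,"ry": 0,"rz": 0},
    {"dx": 0,"dy": 0,"dz": 0,"rx": 0,"ry": 0,"rz": 0},
    {"dx": 0,"dy": 0,"dz": 0,"rx": 0,"ry": 0,"rz": 0},
    {"dx": 0,"dy": 0,"dz": 0,"rx": 0,"ry": 0,"rz": 0},
    {"dx": 0,"dy": 0,"dz": 0.6,"rx": 0,"ry": 0,"rz": 0},
    {"dx": 0,"dy": 0,"dz": 0.8,"rx": 0,"ry": 0,"rz": 0},
    {"dx": 0,"dy": 0,"dz": 1,"rx": 0,"ry": 0,"rz": 0},
  ],
  claw=30,
)

```text
t: 16.6
tcp_pos: [0.4531, 0.1691, 0.0854]
tool_rot: [0.753, 0.658, -0.0, -0.0]
force: [0.5, 0.2, 0.6]
finger_gap: 0.501
gripper_force: 40.8
```

>>> move_arm(
  targets=[
    {"dx": 0.4,"dy": -0.3,"dz": 0.8,"rx": 0,"ry": 0,"rz": 0},
    {"dx": 0.8,"dy": -0.6,"dz": 0.2,"rx": 0,"ry": 0,"rz": 0},
    {"dx": 0.9,"dy": -0.7,"dz": 0,"rx": 0,"ry": 0,"rz": 0},
    {"dx": 0.9,"dy": -0.7,"dz": 0,"rx": 0,"ry": 0,"rz": 0},
    {"dx": 0.9,"dy": -0.7,"dz": 0,"rx": 0,"ry": 0,"rz": 0},
    {"dx": 0.9,"dy": -0.7,"dz": 0,"rx": 0,"ry": 0,"rz": 0},
    {"dx": 0.9,"dy": -0.7,"dz": 0,"rx": 0,"ry": 0,"rz": 0},
    {"dx": 0.9,"dy": -0.7,"dz": 0,"rx": 0,"ry": 0,"rz": 0},
    {"dx": 0.9,"dy": -0.7,"dz": 0,"rx": 0,"ry": 0,"rz": 0},
    {"dx": 0.2,"dy": -0.15,"dz": 0,"rx": 0,"ry": 0,"rz": 0},
  ],
)

```text
t: 17.85
tcp_pos: [0.6472, 0.0192, 0.1103]
tool_rot: [0.753, 0.658, 0.001, 0.001]
force: [0.0, 0.3, -0.7]
finger_gap: 0.501
gripper_force: 40.8
```

Run:
```python
from h import *
s=sensors.sense();m=cams.camera_model('wrist');im=cams.snapshot('wrist')[:,:,::-1].copy()
print(s['t'],s['tcp_pos'],s['tool_rot'],s['finger_gap'],s['q'])
c=np.array([.647,.021]);a=np.radians(-11.5);y=np.array([-np.sin(a),np.cos(a)]);x=np.array([np.cos(a),np.sin(a)])
P=np.array([proj(m,np.array([*(c+.032*(i*x+j*y)),.024])) for i,j in [(1,1),(1,-1),(-1,-1),(-1,1)]]).round().astype(int)
cv2.imwrite('pics/w6raw.png',im);cv2.polylines(im,[P],True,(0,255,0),1);cv2.imwrite('pics/w6.png',im)
```

```text
17.85 [0.64720654 0.01922819 0.11025389] [7.53107365e-01 6.57896805e-01 6.60922903e-04 8.08785745e-04] 0.5005627697535165 [-1.42556493e-01  7.01783082e-01  1.47271693e+00 -6.37463495e-05
  9.65004326e-01 -7.77018655e-03]
```

View pics/w6.png

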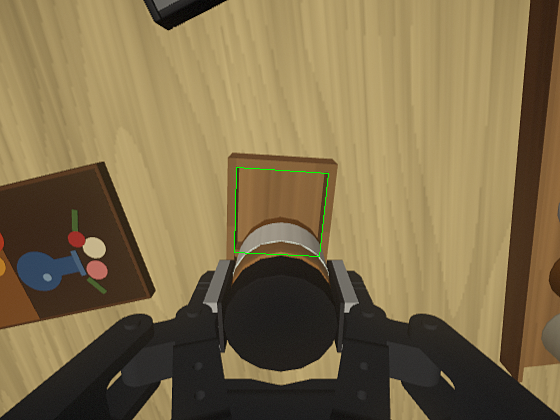

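The drawn bay outline lies on the real inner walls (235,167)–(328,173), so I'm lowering the jar.

>>> move_arm(
  targets=[
    {"dx": 0,"dy": 0.06,"dz": -0.5,"rx": 0,"ry": 0,"rz": 0},
    {"dx": 0,"dy": 0,"dz": -0.8,"rx": 0,"ry": 0,"rz": 0},
    {"dx": 0,"dy": 0,"dz": -0.8,"rx": 0,"ry": 0,"rz": 0},
    {"dx": 0,"dy": 0,"dz": -0.5,"rx": 0,"ry": 0,"rz": 0},
    {"dx": 0,"dy": 0,"dz": -0.3,"rx": 0,"ry": 0,"rz": 0},
    {"dx": 0,"dy": 0,"dz": -0.15,"rx": 0,"ry": 0,"rz": 0},
    {"dx": 0,"dy": 0,"dz": -0.1,"rx": 0,"ry": 0,"rz": 0},
    {"dx": 0,"dy": 0,"dz": 0,"rx": 0,"ry": 0,"rz": 0},
    {"dx": 0,"dy": 0,"dz": 0,"rx": 0,"ry": 0,"rz": 0},
    {"dx": 0,"dy": 0,"dz": 0,"rx": 0,"ry": 0,"rz": 0},
  ],
)

```text
t: 19.15
tcp_pos: [0.6461, 0.0219, 0.031]
tool_rot: [0.753, 0.658, 0.0, 0.0]
force: [-0.2, 0.5, -0.9]
finger_gap: 0.5
gripper_force: 40.9
```

>>> move_arm(
  targets=[
    {"dx": 0,"dy": 0,"dz": 0,"rx": 0,"ry": 0,"rz": 0},
    {"dx": 0,"dy": 0,"dz": 0,"rx": 0,"ry": 0,"rz": 0},
    {"dx": 0,"dy": 0,"dz": 0,"rx": 0,"ry": 0,"rz": 0},
    {"dx": 0,"dy": 0,"dz": 0,"rx": 0,"ry": 0,"rz": 0},
    {"dx": 0,"dy": 0,"dz": 0.3,"rx": 0,"ry": 0,"rz": 0},
    {"dx": 0,"dy": 0,"dz": 0.7,"rx": 0,"ry": 0,"rz": 0},
    {"dx": 0,"dy": 0,"dz": 0.9,"rx": 0,"ry": 0,"rz": 0},
    {"dx": 0,"dy": 0,"dz": 1,"rx": 0,"ry": 0,"rz": 0},
    {"dx": 0,"dy": 0,"dz": 0.8,"rx": 0,"ry": 0,"rz": 0},
    {"dx": 0,"dy": 0,"dz": 0.3,"rx": 0,"ry": 0,"rz": 0},
  ],
  claw=64,
)

```text
t: 20.4
tcp_pos: [0.6471, 0.0218, 0.1334]
tool_rot: [0.753, 0.658, 0.001, 0.002]
force: [-0.4, -0.3, -0.9]
finger_gap: 0.641
gripper_force: 0.0
```

>>> move_arm(
  targets=[
    {"dx": -0.61,"dy": 0.96,"dz": 0,"rx": 0,"ry": 0,"rz": 0.327},
    {"dx": -0.61,"dy": 0.96,"dz": 0,"rx": 0,"ry": 0,"rz": 0.327},
    {"dx": -0.61,"dy": 0.96,"dz": 0,"rx": 0,"ry": 0,"rz": 0.327},
    {"dx": -0.61,"dy": 0.96,"dz": 0,"rx": 0,"ry": 0,"rz": 0.327},
    {"dx": -0.61,"dy": 0.96,"dz": 0,"rx": 0,"ry": 0,"rz": 0.327},
    {"dx": -0.61,"dy": 0.96,"dz": 0,"rx": 0,"ry": 0,"rz": 0.327},
    {"dx": -0.61,"dy": 0.96,"dz": 0,"rx": 0,"ry": 0,"rz": 0.327},
    {"dx": -0.61,"dy": 0.96,"dz": 0,"rx": 0,"ry": 0,"rz": 0.327},
    {"dx": -0.61,"dy": 0.96,"dz": 0,"rx": 0,"ry": 0,"rz": 0.327},
    {"dx": -0.61,"dy": 0.96,"dz": 0,"rx": 0,"ry": 0,"rz": 0.327},
  ],
  claw=42,
)

```text
t: 21.65
tcp_pos: [0.4927, 0.2626, 0.1307]
tool_rot: [-0.007, 1.0, -0.0, -0.0]
force: [1.0, 0.4, 0.2]
finger_gap: 0.422
gripper_force: 0.0
```

>>> move_arm(
  targets=[
    {"dx": -0.62,"dy": 0.98,"dz": 0,"rx": 0,"ry": 0,"rz": 0},
    {"dx": -0.62,"dy": 0.98,"dz": 0,"rx": 0,"ry": 0,"rz": 0},
    {"dx": -0.62,"dy": 0.98,"dz": 0,"rx": 0,"ry": 0,"rz": 0},
    {"dx": 0,"dy": 0,"dz": -0.6,"rx": 0,"ry": 0,"rz": 0},
    {"dx": 0,"dy": 0,"dz": -0.8,"rx": 0,"ry": 0,"rz": 0},
    {"dx": 0,"dy": 0,"dz": -0.5,"rx": 0,"ry": 0,"rz": 0},
    {"dx": 0,"dy": 0,"dz": 0,"rx": 0,"ry": 0,"rz": 0},
    {"dx": 0,"dy": 0,"dz": 0,"rx": 0,"ry": 0,"rz": 0},
    {"dx": 0,"dy": 0,"dz": 0,"rx": 0,"ry": 0,"rz": 0},
    {"dx": 0,"dy": 0,"dz": 0,"rx": 0,"ry": 0,"rz": 0},
  ],
)

```text
t: 22.9
tcp_pos: [0.4472, 0.3356, 0.0836]
tool_rot: [-0.004, 1.0, 0.0, 0.001]
force: [0.4, -0.3, 0.6]
finger_gap: 0.423
gripper_force: 0.0
```

Run:
```python
from h import *
s=sensors.sense();m=cams.camera_model('wrist');im=cams.snapshot('wrist')[:,:,::-1].copy()
cv2.imwrite('pics/w7.png',im);print(s['t'],s['tcp_pos'],s['tool_rot'],s['finger_gap'])
hsv=cv2.cvtColor(im,cv2.COLOR_BGR2HSV)
print('axis px at .048,.024',proj(m,np.array([*s['tcp_pos'][:2],.048])),proj(m,np.array([*s['tcp_pos'][:2],.024])))
```

```text
22.9 [0.44724607 0.33555946 0.08362012] [-4.06245992e-03  9.99991584e-01  2.29493864e-04  5.25086342e-04] 0.42264031549820896
axis px at .048,.024 [279.7888356  243.85985054] [279.8311992  228.55001323]
```

View pics/w7.png

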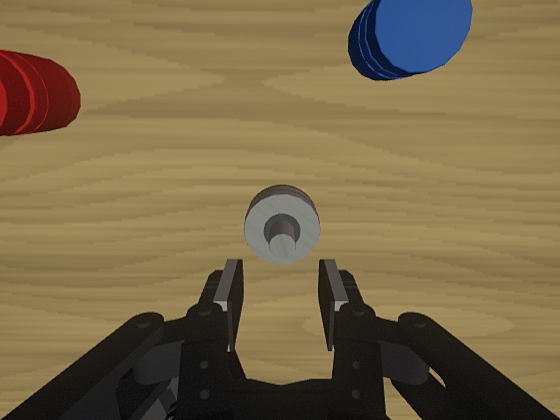

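The knob top is at (283,243) against the tool axis at (280,244), about 1 mm off. I'm going down and gripping the knob.

>>> move_arm(
  targets=[
    {"dx": 0,"dy": 0.04,"dz": -0.6,"rx": 0,"ry": 0,"rz": 0},
    {"dx": 0,"dy": 0,"dz": -0.7,"rx": 0,"ry": 0,"rz": 0},
    {"dx": 0,"dy": 0,"dz": -0.5,"rx": 0,"ry": 0,"rz": 0},
    {"dx": 0,"dy": 0,"dz": -0.3,"rx": 0,"ry": 0,"rz": 0},
    {"dx": 0,"dy": 0,"dz": -0.16,"rx": 0,"ry": 0,"rz": 0},
    {"dx": 0,"dy": 0,"dz": 0,"rx": 0,"ry": 0,"rz": 0},
    {"dx": 0,"dy": 0,"dz": 0,"rx": 0,"ry": 0,"rz": 0},
    {"dx": 0,"dy": 0,"dz": 0,"rx": 0,"ry": 0,"rz": 0},
    {"dx": 0,"dy": 0,"dz": 0,"rx": 0,"ry": 0,"rz": 0},
    {"dx": 0,"dy": 0,"dz": 0,"rx": 0,"ry": 0,"rz": 0},
  ],
)

```text
t: 24.2
tcp_pos: [0.447, 0.3365, 0.0267]
tool_rot: [-0.004, 1.0, 0.0, 0.0]
force: [-0.3, 1.0, -0.8]
finger_gap: 0.424
gripper_force: 0.0
```

>>> move_arm(
  targets=[
    {"dx": 0,"dy": 0,"dz": 0,"rx": 0,"ry": 0,"rz": 0},
    {"dx": 0,"dy": 0,"dz": 0,"rx": 0,"ry": 0,"rz": 0},
    {"dx": 0,"dy": 0,"dz": 0,"rx": 0,"ry": 0,"rz": 0},
    {"dx": 0,"dy": 0,"dz": 0,"rx": 0,"ry": 0,"rz": 0},
    {"dx": 0,"dy": 0,"dz": 0,"rx": 0,"ry": 0,"rz": 0},
    {"dx": 0,"dy": 0,"dz": 0,"rx": 0,"ry": 0,"rz": 0},
    {"dx": 0,"dy": 0,"dz": 0,"rx": 0,"ry": 0,"rz": 0},
    {"dx": 0,"dy": 0,"dz": 0,"rx": 0,"ry": 0,"rz": 0},
    {"dx": 0,"dy": 0,"dz": 0.4,"rx": 0,"ry": 0,"rz": 0},
    {"dx": 0,"dy": 0,"dz": 0.8,"rx": 0,"ry": 0,"rz": 0},
  ],
  claw=5,
  newtons=60,
)

```text
t: 25.45
tcp_pos: [0.4455, 0.3359, 0.0556]
tool_rot: [-0.004, 1.0, -0.001, -0.002]
force: [-0.1, -0.1, -4.2]
finger_gap: 0.161
gripper_force: 58.6
```

>>> move_arm(
  targets=[
    {"dx": 0.34,"dy": -0.4,"dz": 0.9,"rx": 0,"ry": 0,"rz": 0},
    {"dx": 0.34,"dy": -0.7,"dz": 0.9,"rx": 0,"ry": 0,"rz": 0},
    {"dx": 0.34,"dy": -0.9,"dz": 0.8,"rx": 0,"ry": 0,"rz": 0},
    {"dx": 0.34,"dy": -1,"dz": 0,"rx": 0,"ry": 0,"rz": 0},
    {"dx": 0.34,"dy": -1,"dz": 0,"rx": 0,"ry": 0,"rz": 0},
    {"dx": 0.34,"dy": -1,"dz": 0,"rx": 0,"ry": 0,"rz": 0},
    {"dx": 0.34,"dy": -1,"dz": 0,"rx": 0,"ry": 0,"rz": 0},
    {"dx": 0.34,"dy": -1,"dz": 0,"rx": 0,"ry": 0,"rz": 0},
    {"dx": 0.34,"dy": -1,"dz": 0,"rx": 0,"ry": 0,"rz": 0},
    {"dx": 0.34,"dy": -1,"dz": 0,"rx": 0,"ry": 0,"rz": 0},
  ],
)

```text
t: 26.7
tcp_pos: [0.5314, 0.1108, 0.121]
tool_rot: [-0.004, 1.0, 0.0, -0.001]
force: [0.5, 0.6, -3.4]
finger_gap: 0.163
gripper_force: 58.7
```

>>> move_arm(
  targets=[
    {"dx": 0.37,"dy": -1,"dz": 0,"rx": 0,"ry": 0,"rz": 0},
    {"dx": 0.37,"dy": -1,"dz": 0,"rx": 0,"ry": 0,"rz": 0},
    {"dx": 0.37,"dy": -1,"dz": 0,"rx": 0,"ry": 0,"rz": 0},
    {"dx": 0.37,"dy": -1,"dz": 0,"rx": 0,"ry": 0,"rz": 0},
    {"dx": 0.37,"dy": -1,"dz": 0,"rx": 0,"ry": 0,"rz": 0},
    {"dx": 0.37,"dy": -1,"dz": 0,"rx": 0,"ry": 0,"rz": 0},
    {"dx": 0.37,"dy": -1,"dz": 0,"rx": 0,"ry": 0,"rz": 0},
    {"dx": 0.37,"dy": -1,"dz": 0,"rx": 0,"ry": 0,"rz": 0},
    {"dx": 0.37,"dy": -1,"dz": 0,"rx": 0,"ry": 0,"rz": 0},
    {"dx": 0.37,"dy": -1,"dz": 0,"rx": 0,"ry": 0,"rz": 0},
  ],
)

```text
t: 27.95
tcp_pos: [0.6248, -0.1401, 0.1214]
tool_rot: [-0.004, 1.0, 0.0, -0.0]
force: [-0.1, -0.3, -3.8]
finger_gap: 0.161
gripper_force: 58.7
```

>>> move_arm(
  targets=[
    {"dx": 0.2,"dy": -1,"dz": 0,"rx": 0,"ry": 0,"rz": 0},
    {"dx": 0.2,"dy": -1,"dz": 0,"rx": 0,"ry": 0,"rz": 0},
    {"dx": 0.2,"dy": -0.6,"dz": 0,"rx": 0,"ry": 0,"rz": 0},
    {"dx": 0,"dy": 0,"dz": 0,"rx": 0,"ry": 0,"rz": 0},
    {"dx": 0,"dy": 0,"dz": 0,"rx": 0,"ry": 0,"rz": 0},
    {"dx": 0,"dy": 0,"dz": 0,"rx": 0,"ry": 0,"rz": 0},
    {"dx": 0,"dy": 0,"dz": 0,"rx": 0,"ry": 0,"rz": 0},
    {"dx": 0,"dy": 0,"dz": 0,"rx": 0,"ry": 0,"rz": 0},
    {"dx": 0,"dy": 0,"dz": 0,"rx": 0,"ry": 0,"rz": 0},
    {"dx": 0,"dy": 0,"dz": 0,"rx": 0,"ry": 0,"rz": 0},
  ],
)

```text
t: 29.2
tcp_pos: [0.6394, -0.2035, 0.1216]
tool_rot: [-0.004, 1.0, -0.0, 0.0]
force: [-0.1, 0.5, -4.0]
finger_gap: 0.161
gripper_force: 58.7
```

Run:
```python
from h import *
s=sensors.sense();m=cams.camera_model('wrist');im=cams.snapshot('wrist')[:,:,::-1].copy()
import pickle;pickle.dump(m,open('w8.pkl','wb'))
print(s['t'],s['tcp_pos'],s['tool_rot'],s['finger_gap'],s['q'])
c=np.array([.637,-.236])
P=np.array([proj(m,np.array([c[0]+.043*i,c[1]+.074*j,.018])) for i,j in [(1,1),(1,-1),(-1,-1),(-1,1)]]).round().astype(int)
cv2.imwrite('pics/w8raw.png',im);cv2.polylines(im,[P],True,(0,255,0),1);cv2.imwrite('pics/w8.png',im)
```

```text
29.2 [ 0.63938989 -0.20354161  0.12160446] [-4.06910971e-03  9.99991721e-01 -5.52666268e-06  1.17469086e-05] 0.16053134613723496 [-4.74381598e-01  7.14581902e-01  1.39910343e+00  1.17321918e-06
  1.02788138e+00 -2.05331677e+00]
```

View pics/w8.png

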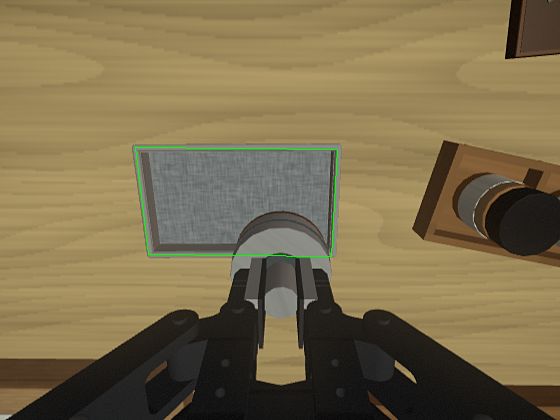

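The drawn tray outline (135,148)–(340,148) matches the rim to within about 2 mm. I'm lowering weight A.

>>> move_arm(
  targets=[
    {"dx": -0.1,"dy": 0,"dz": -0.6,"rx": 0,"ry": 0,"rz": 0},
    {"dx": 0,"dy": 0,"dz": -0.8,"rx": 0,"ry": 0,"rz": 0},
    {"dx": 0,"dy": 0,"dz": -0.8,"rx": 0,"ry": 0,"rz": 0},
    {"dx": 0,"dy": 0,"dz": -0.7,"rx": 0,"ry": 0,"rz": 0},
    {"dx": 0,"dy": 0,"dz": -0.4,"rx": 0,"ry": 0,"rz": 0},
    {"dx": 0,"dy": 0,"dz": -0.2,"rx": 0,"ry": 0,"rz": 0},
    {"dx": 0,"dy": 0,"dz": -0.15,"rx": 0,"ry": 0,"rz": 0},
    {"dx": 0,"dy": 0,"dz": 0,"rx": 0,"ry": 0,"rz": 0},
    {"dx": 0,"dy": 0,"dz": 0,"rx": 0,"ry": 0,"rz": 0},
    {"dx": 0,"dy": 0,"dz": 0,"rx": 0,"ry": 0,"rz": 0},
  ],
)

```text
t: 30.5
tcp_pos: [0.6372, -0.2037, 0.0309]
tool_rot: [-0.004, 1.0, -0.0, 0.0]
force: [0.8, -0.1, -3.9]
finger_gap: 0.16
gripper_force: 58.7
```

>>> move_arm(
  targets=[
    {"dx": 0,"dy": 0,"dz": 0,"rx": 0,"ry": 0,"rz": 0},
    {"dx": 0,"dy": 0,"dz": 0,"rx": 0,"ry": 0,"rz": 0},
    {"dx": 0,"dy": 0,"dz": 0,"rx": 0,"ry": 0,"rz": 0},
    {"dx": 0,"dy": 0,"dz": 0,"rx": 0,"ry": 0,"rz": 0},
    {"dx": 0,"dy": 0,"dz": 0.3,"rx": 0,"ry": 0,"rz": 0},
    {"dx": 0,"dy": 0,"dz": 0.7,"rx": 0,"ry": 0,"rz": 0},
    {"dx": 0,"dy": 0,"dz": 1,"rx": 0,"ry": 0,"rz": 0},
    {"dx": 0,"dy": 0,"dz": 1,"rx": 0,"ry": 0,"rz": 0},
    {"dx": -0.5,"dy": -0.5,"dz": 1,"rx": 0,"ry": 0,"rz": 0},
    {"dx": -1,"dy": -1,"dz": 1,"rx": 0,"ry": 0,"rz": 0},
  ],
  claw=42,
)

```text
t: 31.75
tcp_pos: [0.6001, -0.2408, 0.1577]
tool_rot: [-0.005, 1.0, -0.001, 0.001]
force: [-0.9, -0.6, 0.8]
finger_gap: 0.421
gripper_force: 0.0
```

>>> move_arm(
  targets=[
    {"dx": -1,"dy": -0.7,"dz": 0.9,"rx": 0,"ry": 0,"rz": 0},
    {"dx": -1,"dy": -0.7,"dz": 0.9,"rx": 0,"ry": 0,"rz": 0},
    {"dx": -1,"dy": -0.7,"dz": 0.9,"rx": 0,"ry": 0,"rz": 0},
    {"dx": -1,"dy": -0.7,"dz": 0.9,"rx": 0,"ry": 0,"rz": 0},
    {"dx": 0,"dy": 0,"dz": 0,"rx": 0,"ry": 0,"rz": 0},
    {"dx": 0,"dy": 0,"dz": 0,"rx": 0,"ry": 0,"rz": 0},
    {"dx": 0,"dy": 0,"dz": 0,"rx": 0,"ry": 0,"rz": 0},
    {"dx": 0,"dy": 0,"dz": 0,"rx": 0,"ry": 0,"rz": 0},
    {"dx": 0,"dy": 0,"dz": 0,"rx": 0,"ry": 0,"rz": 0},
    {"dx": 0,"dy": 0,"dz": 0,"rx": 0,"ry": 0,"rz": 0},
  ],
)

```text
t: 33.0
tcp_pos: [0.4995, -0.3108, 0.245]
tool_rot: [-0.004, 1.0, 0.0, -0.0]
force: [-0.2, 0.1, 1.1]
finger_gap: 0.425
gripper_force: 0.0
```

Run:
```python
from h import *
s=sensors.sense();m=cams.camera_model('wrist');im=cams.snapshot('wrist')[:,:,::-1].copy()
cv2.imwrite('pics/w9.png',im);print(s['t'],s['tcp_pos'],s['q'])
hsv=cv2.cvtColor(im,cv2.COLOR_BGR2HSV);S,V=hsv[...,1],hsv[...,2]
def ell(n,mask,p,zz,h):
    u,v=proj(m,np.array(p)).astype(int);x0,y0=max(u-h,0),max(v-h,0)
    c,_=cv2.findContours(mask[y0:v+h,x0:u+h].astype('u1')*255,cv2.RETR_EXTERNAL,cv2.CHAIN_APPROX_NONE)
    e=cv2.fitEllipse(max(c,key=cv2.contourArea)+[[x0,y0]]);print(n,(u,v),np.round(e[:2],1).tolist(),np.round(ray(m,e[0],zz),4))
ell('eye lens',(V>100)&(S<70),(.357,-.283,.058),.058,30)
ell('eye all',V<75,(.357,-.283,.053),.053,36)
ell('w body',S<60,(.459,-.339,.024),.024,36)
```

```text
33.0 [ 0.49953944 -0.31083679  0.24498906] [-7.46431974e-01  4.62691041e-01  1.51145191e+00  3.21849391e-05
  1.16797476e+00 -2.32579019e+00]
eye lens (np.int64(312), np.int64(23)) [[312.6, 23.9], [27.5, 30.9]] [ 0.357  -0.2833]
eye all (np.int64(312), np.int64(25)) [[311.5, 26.4], [39.9, 48.6]] [ 0.358  -0.2838]
w body (np.int64(253), np.int64(137)) [[254.7, 137.2], [45.4, 46.6]] [ 0.4587 -0.3381]
```

View pics/w9.png

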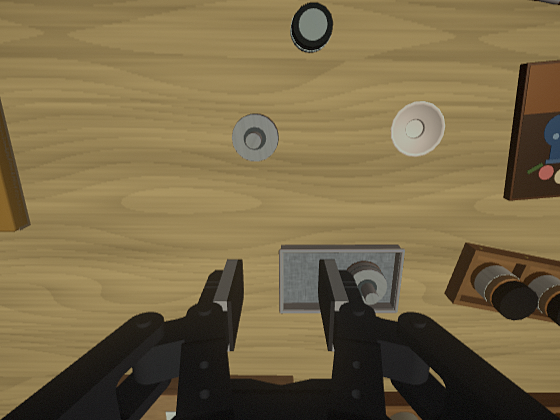

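View: weight B at (255,137), eyepiece B lens at (313,24), white saucer at (417,128). Weight A stands in the tray at (368,283) and both jars stand in the rack. I'm fetching weight B with a 30° turn to relieve joint 6.

>>> move_arm(
  targets=[
    {"dx": -0.82,"dy": -0.54,"dz": -0.7,"rx": 0,"ry": 0,"rz": -0.33},
    {"dx": -0.82,"dy": -0.54,"dz": -0.9,"rx": 0,"ry": 0,"rz": -0.33},
    {"dx": 0,"dy": 0,"dz": -1,"rx": 0,"ry": 0,"rz": -0.33},
    {"dx": 0,"dy": 0,"dz": -1,"rx": 0,"ry": 0,"rz": 0},
    {"dx": 0,"dy": 0,"dz": -1,"rx": 0,"ry": 0,"rz": 0},
    {"dx": 0,"dy": 0,"dz": -1,"rx": 0,"ry": 0,"rz": 0},
    {"dx": 0,"dy": 0,"dz": -1,"rx": 0,"ry": 0,"rz": 0},
    {"dx": 0,"dy": 0,"dz": -0.5,"rx": 0,"ry": 0,"rz": 0},
    {"dx": 0,"dy": 0,"dz": 0,"rx": 0,"ry": 0,"rz": 0},
    {"dx": 0,"dy": 0,"dz": 0,"rx": 0,"ry": 0,"rz": 0},
  ],
)

```text
t: 34.3
tcp_pos: [0.4589, -0.3386, 0.0686]
tool_rot: [0.252, 0.968, -0.0, 0.001]
force: [0.6, 0.1, 0.5]
finger_gap: 0.418
gripper_force: 0.0
```

Run:
```python
from h import *
s=sensors.sense();m=cams.camera_model('wrist');im=cams.snapshot('wrist')[:,:,::-1].copy()
cv2.imwrite('pics/w10.png',im);print(s['t'],s['tcp_pos'],s['q'][5])
S=cv2.cvtColor(im,cv2.COLOR_BGR2HSV)[...,1]
u,v=proj(m,np.array([.4587,-.338,.024])).astype(int);h=55
c,_=cv2.findContours((S[v-h:v+h,u-h:u+h]<60).astype('u1')*255,cv2.RETR_EXTERNAL,cv2.CHAIN_APPROX_NONE)
c=max(c,key=cv2.contourArea);x,y,w,hh=cv2.boundingRect(c);print((u,v),(x+w/2+u-h,w,y+v-h,hh),ray(m,(x+w/2+u-h,y+hh-w/2+v-h),.024))
```

```text
34.3 [ 0.45892327 -0.33859662  0.06859859] -1.8921530397666257
(np.int64(280), np.int64(237)) (np.float64(280.5), 81, np.int64(190), 85) [ 0.45712294 -0.33704742]
```

Centred to within about 1.5 mm. I'm lowering and gripping.

>>> move_arm(
  targets=[
    {"dx": 0,"dy": 0,"dz": -0.7,"rx": 0,"ry": 0,"rz": 0},
    {"dx": 0,"dy": 0,"dz": -0.6,"rx": 0,"ry": 0,"rz": 0},
    {"dx": 0,"dy": 0,"dz": -0.25,"rx": 0,"ry": 0,"rz": 0},
    {"dx": 0,"dy": 0,"dz": -0.12,"rx": 0,"ry": 0,"rz": 0},
    {"dx": 0,"dy": 0,"dz": 0,"rx": 0,"ry": 0,"rz": 0},
    {"dx": 0,"dy": 0,"dz": 0,"rx": 0,"ry": 0,"rz": 0},
    {"dx": 0,"dy": 0,"dz": 0,"rx": 0,"ry": 0,"rz": 0},
    {"dx": 0,"dy": 0,"dz": 0,"rx": 0,"ry": 0,"rz": 0},
    {"dx": 0,"dy": 0,"dz": 0,"rx": 0,"ry": 0,"rz": 0},
    {"dx": 0,"dy": 0,"dz": 0,"rx": 0,"ry": 0,"rz": 0},
  ],
)

```text
t: 35.6
tcp_pos: [0.4584, -0.3381, 0.0261]
tool_rot: [0.252, 0.968, -0.0, 0.0]
force: [-0.4, 0.0, 0.3]
finger_gap: 0.42
gripper_force: 0.0
```

>>> move_arm(
  targets=[
    {"dx": 0,"dy": 0,"dz": 0,"rx": 0,"ry": 0,"rz": 0},
    {"dx": 0,"dy": 0,"dz": 0,"rx": 0,"ry": 0,"rz": 0},
    {"dx": 0,"dy": 0,"dz": 0,"rx": 0,"ry": 0,"rz": 0},
    {"dx": 0,"dy": 0,"dz": 0,"rx": 0,"ry": 0,"rz": 0},
    {"dx": 0,"dy": 0,"dz": 0,"rx": 0,"ry": 0,"rz": 0},
    {"dx": 0,"dy": 0,"dz": 0,"rx": 0,"ry": 0,"rz": 0},
    {"dx": 0,"dy": 0,"dz": 0,"rx": 0,"ry": 0,"rz": 0},
    {"dx": 0,"dy": 0,"dz": 0.5,"rx": 0,"ry": 0,"rz": 0},
    {"dx": 0,"dy": 0,"dz": 0.9,"rx": 0,"ry": 0,"rz": 0},
    {"dx": 0,"dy": 0,"dz": 1,"rx": 0,"ry": 0,"rz": 0},
  ],
  claw=5,
  newtons=60,
)

```text
t: 36.85
tcp_pos: [0.458, -0.3367, 0.0859]
tool_rot: [0.253, 0.968, 0.001, -0.001]
force: [0.3, 0.1, -4.7]
finger_gap: 0.159
gripper_force: 58.7
```

>>> move_arm(
  targets=[
    {"dx": 0.5,"dy": 0.2,"dz": 0,"rx": 0,"ry": 0,"rz": 0},
    {"dx": 0.8,"dy": 0.3,"dz": 0,"rx": 0,"ry": 0,"rz": 0},
    {"dx": 0.9,"dy": 0.35,"dz": 0,"rx": 0,"ry": 0,"rz": 0},
    {"dx": 0.9,"dy": 0.35,"dz": 0,"rx": 0,"ry": 0,"rz": 0},
    {"dx": 0.9,"dy": 0.35,"dz": 0,"rx": 0,"ry": 0,"rz": 0},
    {"dx": 0.9,"dy": 0.35,"dz": 0,"rx": 0,"ry": 0,"rz": 0},
    {"dx": 0.9,"dy": 0.35,"dz": 0,"rx": 0,"ry": 0,"rz": 0},
    {"dx": 0.9,"dy": 0.35,"dz": 0,"rx": 0,"ry": 0,"rz": 0},
    {"dx": 0.46,"dy": 0.2,"dz": 0,"rx": 0,"ry": 0,"rz": 0},
    {"dx": 0,"dy": 0,"dz": 0,"rx": 0,"ry": 0,"rz": 0},
  ],
)

```text
t: 38.1
tcp_pos: [0.6381, -0.2666, 0.0851]
tool_rot: [0.251, 0.968, 0.0, -0.001]
force: [-0.2, 0.4, -4.8]
finger_gap: 0.161
gripper_force: 59.0
```

>>> move_arm(
  targets=[
    {"dx": 0,"dy": 0,"dz": -0.5,"rx": 0,"ry": 0,"rz": 0},
    {"dx": 0,"dy": 0,"dz": -0.7,"rx": 0,"ry": 0,"rz": 0},
    {"dx": 0,"dy": 0,"dz": -0.5,"rx": 0,"ry": 0,"rz": 0},
    {"dx": 0,"dy": 0,"dz": -0.3,"rx": 0,"ry": 0,"rz": 0},
    {"dx": 0,"dy": 0,"dz": -0.15,"rx": 0,"ry": 0,"rz": 0},
    {"dx": 0,"dy": 0,"dz": -0.1,"rx": 0,"ry": 0,"rz": 0},
    {"dx": 0,"dy": 0,"dz": 0,"rx": 0,"ry": 0,"rz": 0},
    {"dx": 0,"dy": 0,"dz": 0,"rx": 0,"ry": 0,"rz": 0},
    {"dx": 0,"dy": 0,"dz": 0,"rx": 0,"ry": 0,"rz": 0},
    {"dx": 0,"dy": 0,"dz": 0,"rx": 0,"ry": 0,"rz": 0},
  ],
)

```text
t: 39.35
tcp_pos: [0.6375, -0.2681, 0.03]
tool_rot: [0.252, 0.968, -0.0, 0.0]
force: [-0.4, 0.3, -5.0]
finger_gap: 0.162
gripper_force: 59.0
```

>>> move_arm(
  targets=[
    {"dx": 0,"dy": 0,"dz": 0,"rx": 0,"ry": 0,"rz": 0},
    {"dx": 0,"dy": 0,"dz": 0,"rx": 0,"ry": 0,"rz": 0},
    {"dx": 0,"dy": 0,"dz": 0,"rx": 0,"ry": 0,"rz": 0},
    {"dx": 0,"dy": 0,"dz": 0,"rx": 0,"ry": 0,"rz": 0},
    {"dx": 0,"dy": 0,"dz": 0.3,"rx": 0,"ry": 0,"rz": 0},
    {"dx": 0,"dy": 0,"dz": 0.8,"rx": 0,"ry": 0,"rz": 0},
    {"dx": 0,"dy": 0,"dz": 1,"rx": 0,"ry": 0,"rz": 0},
    {"dx": 0,"dy": 0,"dz": 1,"rx": 0,"ry": 0,"rz": 0},
    {"dx": -0.6,"dy": 0,"dz": 0.5,"rx": 0,"ry": 0,"rz": 0},
    {"dx": -1,"dy": 0,"dz": 0,"rx": 0,"ry": 0,"rz": 0},
  ],
  claw=38,
)

```text
t: 40.6
tcp_pos: [0.5975, -0.2685, 0.122]
tool_rot: [0.252, 0.968, -0.001, 0.002]
force: [-1.2, -0.4, -0.3]
finger_gap: 0.374
gripper_force: 0.0
```

>>> move_arm(
  targets=[
    {"dx": -1,"dy": -0.07,"dz": 0,"rx": 0,"ry": 0,"rz": 0},
    {"dx": -1,"dy": -0.07,"dz": 0,"rx": 0,"ry": 0,"rz": 0},
    {"dx": -1,"dy": -0.07,"dz": 0,"rx": 0,"ry": 0,"rz": 0},
    {"dx": -1,"dy": -0.07,"dz": 0,"rx": 0,"ry": 0,"rz": 0},
    {"dx": -1,"dy": -0.07,"dz": 0,"rx": 0,"ry": 0,"rz": 0},
    {"dx": -1,"dy": -0.07,"dz": 0,"rx": 0,"ry": 0,"rz": 0},
    {"dx": -1,"dy": -0.07,"dz": 0,"rx": 0,"ry": 0,"rz": 0},
    {"dx": -1,"dy": -0.07,"dz": 0,"rx": 0,"ry": 0,"rz": 0},
    {"dx": -1,"dy": -0.05,"dz": 0,"rx": 0,"ry": 0,"rz": 0},
    {"dx": -0.6,"dy": 0,"dz": -0.4,"rx": 0,"ry": 0,"rz": 0},
  ],
  claw=64,
)

```text
t: 41.85
tcp_pos: [0.3557, -0.283, 0.1107]
tool_rot: [0.253, 0.968, -0.0, 0.0]
force: [0.3, 0.1, 0.9]
finger_gap: 0.638
gripper_force: 0.0
```

Run:
```python
from h import *
s=sensors.sense();m=cams.camera_model('wrist');im=cams.snapshot('wrist')[:,:,::-1].copy()
cv2.imwrite('pics/w11.png',im);print(s['t'],s['tcp_pos'],s['q'])
hsv=cv2.cvtColor(im,cv2.COLOR_BGR2HSV)
u,v=proj(m,np.array([.3572,-.2835,.058])).astype(int);h=45
M=(hsv[...,1]<70)&(hsv[...,2]>100)
c,_=cv2.findContours(M[v-h:v+h,u-h:u+h].astype('u1')*255,cv2.RETR_EXTERNAL,cv2.CHAIN_APPROX_NONE)
e=cv2.fitEllipse(max(c,key=cv2.contourArea)+[[u-h,v-h]]);print((u,v),e[:2],ray(m,e[0],.058))
```

```text
41.85 [ 0.35565213 -0.28295482  0.11067937] [-9.18624176e-01  5.14023246e-01  1.96384650e+00 -3.75553382e-04
  6.63076187e-01 -1.97803551e+00]
(np.int64(280), np.int64(235)) ((280.1669006347656, 234.6936492919922), (35.51994705200195, 38.483001708984375)) [ 0.35677702 -0.28324021]
```

>>> move_arm(
  targets=[
    {"dx": 0.04,"dy": 0,"dz": -0.8,"rx": 0,"ry": 0,"rz": 0},
    {"dx": 0,"dy": 0,"dz": -0.9,"rx": 0,"ry": 0,"rz": 0},
    {"dx": 0,"dy": 0,"dz": -0.8,"rx": 0,"ry": 0,"rz": 0},
    {"dx": 0,"dy": 0,"dz": -0.6,"rx": 0,"ry": 0,"rz": 0},
    {"dx": 0,"dy": 0,"dz": -0.35,"rx": 0,"ry": 0,"rz": 0},
    {"dx": 0,"dy": 0,"dz": 0,"rx": 0,"ry": 0,"rz": 0},
    {"dx": 0,"dy": 0,"dz": 0,"rx": 0,"ry": 0,"rz": 0},
    {"dx": 0,"dy": 0,"dz": 0,"rx": 0,"ry": 0,"rz": 0},
    {"dx": 0,"dy": 0,"dz": 0,"rx": 0,"ry": 0,"rz": 0},
    {"dx": 0,"dy": 0,"dz": 0,"rx": 0,"ry": 0,"rz": 0},
  ],
)

```text
t: 43.15
tcp_pos: [0.3584, -0.2834, 0.0238]
tool_rot: [0.252, 0.968, -0.0, 0.0]
force: [-0.5, 0.5, 0.6]
finger_gap: 0.642
gripper_force: 0.0
```

>>> move_arm(
  targets=[
    {"dx": 0,"dy": 0,"dz": 0,"rx": 0,"ry": 0,"rz": 0},
    {"dx": 0,"dy": 0,"dz": 0,"rx": 0,"ry": 0,"rz": 0},
    {"dx": 0,"dy": 0,"dz": 0,"rx": 0,"ry": 0,"rz": 0},
    {"dx": 0,"dy": 0,"dz": 0,"rx": 0,"ry": 0,"rz": 0},
    {"dx": 0,"dy": 0,"dz": 0,"rx": 0,"ry": 0,"rz": 0},
    {"dx": 0,"dy": 0,"dz": 0,"rx": 0,"ry": 0,"rz": 0},
    {"dx": 0,"dy": 0,"dz": 0.6,"rx": 0,"ry": 0,"rz": 0},
    {"dx": 0,"dy": 0,"dz": 1,"rx": 0,"ry": 0,"rz": 0},
    {"dx": 0,"dy": 0,"dz": 1,"rx": 0,"ry": 0,"rz": 0},
    {"dx": 0,"dy": 0,"dz": 1,"rx": 0,"ry": 0,"rz": 0},
  ],
  claw=20,
  newtons=40,
)

```text
t: 44.4
tcp_pos: [0.3581, -0.2829, 0.1139]
tool_rot: [0.252, 0.968, 0.0, -0.0]
force: [-0.2, 0.2, -0.5]
finger_gap: 0.432
gripper_force: 40.3
```

>>> move_arm(
  targets=[
    {"dx": 0.2,"dy": 0.4,"dz": 0.4,"rx": 0,"ry": 0,"rz": -0.15},
    {"dx": 0.5,"dy": 0.8,"dz": 0,"rx": 0,"ry": 0,"rz": -0.15},
    {"dx": 0.53,"dy": 1,"dz": 0,"rx": 0,"ry": 0,"rz": -0.15},
    {"dx": 0.53,"dy": 1,"dz": 0,"rx": 0,"ry": 0,"rz": -0.15},
    {"dx": 0.53,"dy": 1,"dz": 0,"rx": 0,"ry": 0,"rz": -0.15},
    {"dx": 0.53,"dy": 1,"dz": 0,"rx": 0,"ry": 0,"rz": -0.15},
    {"dx": 0.53,"dy": 1,"dz": 0,"rx": 0,"ry": 0,"rz": -0.15},
    {"dx": 0.53,"dy": 1,"dz": 0,"rx": 0,"ry": 0,"rz": -0.15},
    {"dx": 0.53,"dy": 1,"dz": 0,"rx": 0,"ry": 0,"rz": -0.15},
    {"dx": 0.53,"dy": 1,"dz": 0,"rx": 0,"ry": 0,"rz": -0.12},
  ],
)

```text
t: 45.65
tcp_pos: [0.4819, -0.0523, 0.1231]
tool_rot: [0.598, 0.801, -0.0, -0.001]
force: [-0.9, -0.8, -0.6]
finger_gap: 0.43
gripper_force: 40.3
```

>>> move_arm(
  targets=[
    {"dx": 0.56,"dy": 1,"dz": 0,"rx": 0,"ry": 0,"rz": 0},
    {"dx": 0.56,"dy": 1,"dz": 0,"rx": 0,"ry": 0,"rz": 0},
    {"dx": 0.56,"dy": 1,"dz": 0,"rx": 0,"ry": 0,"rz": 0},
    {"dx": 0.56,"dy": 1,"dz": 0,"rx": 0,"ry": 0,"rz": 0},
    {"dx": 0.56,"dy": 1,"dz": 0,"rx": 0,"ry": 0,"rz": 0},
    {"dx": 0.56,"dy": 1,"dz": 0,"rx": 0,"ry": 0,"rz": 0},
    {"dx": 0.56,"dy": 1,"dz": 0,"rx": 0,"ry": 0,"rz": 0},
    {"dx": 0.56,"dy": 1,"dz": 0,"rx": 0,"ry": 0,"rz": 0},
    {"dx": 0.56,"dy": 1,"dz": 0,"rx": 0,"ry": 0,"rz": 0},
    {"dx": 0.56,"dy": 0.8,"dz": 0,"rx": 0,"ry": 0,"rz": 0},
  ],
)

```text
t: 46.9
tcp_pos: [0.6215, 0.1927, 0.1225]
tool_rot: [0.597, 0.802, -0.001, -0.001]
force: [0.6, -0.2, 0.1]
finger_gap: 0.427
gripper_force: 40.3
```

>>> move_arm(
  targets=[
    {"dx": 0,"dy": 0.4,"dz": 0,"rx": 0,"ry": 0,"rz": 0},
    {"dx": 0,"dy": 0,"dz": -0.6,"rx": 0,"ry": 0,"rz": 0},
    {"dx": 0,"dy": 0,"dz": -0.9,"rx": 0,"ry": 0,"rz": 0},
    {"dx": 0,"dy": 0,"dz": -0.5,"rx": 0,"ry": 0,"rz": 0},
    {"dx": 0,"dy": 0,"dz": 0,"rx": 0,"ry": 0,"rz": 0},
    {"dx": 0,"dy": 0,"dz": 0,"rx": 0,"ry": 0,"rz": 0},
    {"dx": 0,"dy": 0,"dz": 0,"rx": 0,"ry": 0,"rz": 0},
    {"dx": 0,"dy": 0,"dz": 0,"rx": 0,"ry": 0,"rz": 0},
    {"dx": 0,"dy": 0,"dz": 0,"rx": 0,"ry": 0,"rz": 0},
    {"dx": 0,"dy": 0,"dz": 0,"rx": 0,"ry": 0,"rz": 0},
  ],
)

```text
t: 48.15
tcp_pos: [0.6219, 0.2017, 0.0737]
tool_rot: [0.597, 0.802, 0.0, 0.0]
force: [-0.2, 0.7, -0.2]
finger_gap: 0.431
gripper_force: 40.3
```

>>> move_arm(
  targets=[
    {"dx": 0,"dy": 0,"dz": -0.6,"rx": 0,"ry": 0,"rz": 0},
    {"dx": 0,"dy": 0,"dz": -0.5,"rx": 0,"ry": 0,"rz": 0},
    {"dx": 0,"dy": 0,"dz": -0.4,"rx": 0,"ry": 0,"rz": 0},
    {"dx": 0,"dy": 0,"dz": -0.2,"rx": 0,"ry": 0,"rz": 0},
    {"dx": 0,"dy": 0,"dz": -0.12,"rx": 0,"ry": 0,"rz": 0},
    {"dx": 0,"dy": 0,"dz": 0,"rx": 0,"ry": 0,"rz": 0},
    {"dx": 0,"dy": 0,"dz": 0,"rx": 0,"ry": 0,"rz": 0},
    {"dx": 0,"dy": 0,"dz": 0,"rx": 0,"ry": 0,"rz": 0},
    {"dx": 0,"dy": 0,"dz": 0,"rx": 0,"ry": 0,"rz": 0},
    {"dx": 0,"dy": 0,"dz": 0,"rx": 0,"ry": 0,"rz": 0},
  ],
)

```text
t: 49.4
tcp_pos: [0.6219, 0.2017, 0.0281]
tool_rot: [0.597, 0.802, 0.0, 0.0]
force: [0.7, 0.8, -0.9]
finger_gap: 0.427
gripper_force: 40.5
```

>>> move_arm(
  targets=[
    {"dx": 0,"dy": 0,"dz": 0,"rx": 0,"ry": 0,"rz": 0},
    {"dx": 0,"dy": 0,"dz": 0,"rx": 0,"ry": 0,"rz": 0},
    {"dx": 0,"dy": 0,"dz": 0,"rx": 0,"ry": 0,"rz": 0},
    {"dx": 0,"dy": 0,"dz": 0,"rx": 0,"ry": 0,"rz": 0},
    {"dx": 0,"dy": 0,"dz": 0.3,"rx": 0,"ry": 0,"rz": 0},
    {"dx": 0,"dy": 0,"dz": 0.7,"rx": 0,"ry": 0,"rz": 0},
    {"dx": 0,"dy": 0,"dz": 1,"rx": 0,"ry": 0,"rz": 0},
    {"dx": 0,"dy": 0,"dz": 1,"rx": 0,"ry": 0,"rz": 0},
    {"dx": 0,"dy": 0,"dz": 1,"rx": 0,"ry": 0,"rz": 0},
    {"dx": 0,"dy": 0,"dz": 1,"rx": 0,"ry": 0,"rz": 0},
  ],
  claw=58,
)

```text
t: 50.65
tcp_pos: [0.6221, 0.2018, 0.1555]
tool_rot: [0.597, 0.802, 0.001, 0.001]
force: [-0.6, -0.1, 0.3]
finger_gap: 0.581
gripper_force: 0.0
```

>>> move_arm(
  targets=[
    {"dx": -1,"dy": 0,"dz": 0.8,"rx": 0,"ry": 0,"rz": 0},
    {"dx": -1,"dy": 0,"dz": 0.8,"rx": 0,"ry": 0,"rz": 0},
    {"dx": -1,"dy": 0,"dz": 0.8,"rx": 0,"ry": 0,"rz": 0},
    {"dx": -1,"dy": 0,"dz": 0.8,"rx": 0,"ry": 0,"rz": 0},
    {"dx": -1,"dy": 0,"dz": 0.8,"rx": 0,"ry": 0,"rz": 0},
    {"dx": -1,"dy": 0,"dz": 0,"rx": 0,"ry": 0,"rz": 0},
    {"dx": -1,"dy": 0,"dz": 0,"rx": 0,"ry": 0,"rz": 0},
    {"dx": 0,"dy": 0,"dz": 0,"rx": 0,"ry": 0,"rz": 0},
    {"dx": 0,"dy": 0,"dz": 0,"rx": 0,"ry": 0,"rz": 0},
    {"dx": 0,"dy": 0,"dz": 0,"rx": 0,"ry": 0,"rz": 0},
  ],
)

```text
t: 51.9
tcp_pos: [0.4482, 0.2017, 0.2534]
tool_rot: [0.597, 0.802, 0.001, 0.001]
force: [0.9, 0.6, -0.4]
finger_gap: 0.579
gripper_force: 0.0
```

Run:
```python
from h import *
a=cams.snapshot('scene')[:,:,::-1];b=cams.snapshot('top')[:,:,::-1]
x=cv2.resize(a[200:300,120:400],(800,286),interpolation=2);y=cv2.resize(b[125:215,150:430],(800,257),interpolation=2)
cv2.imwrite('pics/end.png',np.vstack([x,y]));print(sensors.sense()['t'])
```

```text
52.0
```

View pics/end.png

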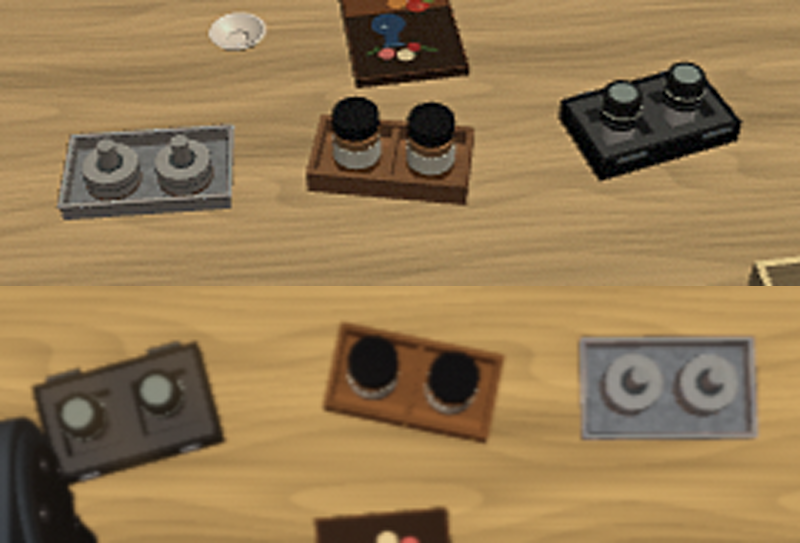

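The final views show both eyepieces upright in the wells (623,105)/(685,85), both jars in the rack (355,130)/(430,135), and both weights in the tray (110,170)/(182,165). I'm handing it in.

```bash
python3 -c "
from station import order
print(order.sign_off())"
```

```text
the job is handed in; nothing more can be done
None
```

The job is handed in at about 52 s: both eyepieces stand in the case wells, both weights in the steel tray and the loose jar in the free bay, all upright in the final pictures, but the sign-off gave no verdict.

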